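Ready the glue station: scrub and clip the tins

TASK

Get the glue tins ready for the next shift: take the long brush from its holder and scrub out every tin on the bench in order from the robot's left to its right, running the brush down to the bottom, well up and down to the bottom again at least twice in each, and stand it back in its holder. Also give each tin two clips from the rail, one on the left half and one on the right half of its tall back wall: squeeze each open, lower it well over the wall's top edge and let it snap shut there upright; clips not needed stay on the rail. Keep the tins standing on the bench and do not disturb the sole stack, the can or the spatula.

Things in the scene. Friction and masses are not known exactly. Their poses are not given: they have to be found in the camera images.
- tin1: glue tin of bare coppery sheet metal, the leftmost (largest y); open-topped box 96 (x) by 110 (y) mm, walls and floor 4 mm thick; front and side walls 80 mm high, the back wall (on its +x side, mid-plane at x = +46 mm, 110 mm wide) 115 mm high. Origin: centre of the underside, z up. May be absent.
- tin2: glue tin of bare coppery sheet metal, between the other two in y; open-topped box 96 (x) by 110 (y) mm, walls and floor 4 mm thick; front and side walls 80 mm high, the back wall (on its +x side, mid-plane at x = +46 mm, 110 mm wide) 115 mm high. Origin: centre of the underside, z up. May be absent.
- tin3: glue tin of bare coppery sheet metal, the rightmost (smallest y); open-topped box 96 (x) by 110 (y) mm, walls and floor 4 mm thick; front and side walls 80 mm high, the back wall (on its +x side, mid-plane at x = +46 mm, 110 mm wide) 115 mm high. Origin: centre of the underside, z up. May be absent.
- clip1: sprung steel clip, 88 mm high, jaws down. Origin: between the jaw tips, z up; jaws part along x. Hinge at z = 38 mm. Levers end in black bars (10 mm thick, 26 mm along y) at z = 83, x = +-26: 62 mm over their backs on a 4 mm edge; squeezed (9 N) they stop at 33 mm, z = 88, tips 26 mm apart. Pads z = 0 to 16; an edge enters up to z = 32, normally 20 mm. Starts on the rail.
- clip2: sprung steel clip, 88 mm high, jaws down. Origin: between the jaw tips, z up; jaws part along x. Hinge at z = 38 mm. Levers end in black bars (10 mm thick, 26 mm along y) at z = 83, x = +-26: 62 mm over their backs on a 4 mm edge; squeezed (9 N) they stop at 33 mm, z = 88, tips 26 mm apart. Pads z = 0 to 16; an edge enters up to z = 32, normally 20 mm. Starts on the rail.
- clip3: sprung steel clip, 88 mm high, jaws down. Origin: between the jaw tips, z up; jaws part along x. Hinge at z = 38 mm. Levers end in black bars (10 mm thick, 26 mm along y) at z = 83, x = +-26: 62 mm over their backs on a 4 mm edge; squeezed (9 N) they stop at 33 mm, z = 88, tips 26 mm apart. Pads z = 0 to 16; an edge enters up to z = 32, normally 20 mm. Starts on the rail.
- clip4: sprung steel clip, 88 mm high, jaws down. Origin: between the jaw tips, z up; jaws part along x. Hinge at z = 38 mm. Levers end in black bars (10 mm thick, 26 mm along y) at z = 83, x = +-26: 62 mm over their backs on a 4 mm edge; squeezed (9 N) they stop at 33 mm, z = 88, tips 26 mm apart. Pads z = 0 to 16; an edge enters up to z = 32, normally 20 mm. Starts on the rail.
- clip5: sprung steel clip, 88 mm high, jaws down. Origin: between the jaw tips, z up; jaws part along x. Hinge at z = 38 mm. Levers end in black bars (10 mm thick, 26 mm along y) at z = 83, x = +-26: 62 mm over their backs on a 4 mm edge; squeezed (9 N) they stop at 33 mm, z = 88, tips 26 mm apart. Pads z = 0 to 16; an edge enters up to z = 32, normally 20 mm. Starts on the rail.
- clip6: sprung steel clip, 88 mm high, jaws down. Origin: between the jaw tips, z up; jaws part along x. Hinge at z = 38 mm. Levers end in black bars (10 mm thick, 26 mm along y) at z = 83, x = +-26: 62 mm over their backs on a 4 mm edge; squeezed (9 N) they stop at 33 mm, z = 88, tips 26 mm apart. Pads z = 0 to 16; an edge enters up to z = 32, normally 20 mm. Starts on the rail.
- rail: clip rail fixed on the bench: an upright steel strip 4 mm thick (x), 290 mm long (y), its top edge 75 mm above the bench, on a blue base plate 70 mm wide. Origin: centre of the underside. The six clips start on it, 46 mm apart.
- brush: long brush, upright in its holder: round bristle head 37 mm in diameter from z = 0 to 70 mm, then a square wooden handle, 16 by 16 mm, up to z = 205 mm, its sides along the brush's x and y. Origin: centre of the head's underside, z up.
- holder: brush holder fixed on the bench: grey open box 60 by 60 by 55 mm, walls and floor 5 mm thick, inside 50 by 50 mm. Origin: centre of the underside; the brush stands on its floor.
- soles: bystander: stack of brown shoe soles, about 85 by 240 mm, 42 mm high; origin at the centre of the underside
- primer: bystander: steel can, 64 mm in diameter, 160 mm high; origin at the centre of the underside
- spatula: bystander: spatula lying on the bench
Things that resemble listed ones, but are neither listed nor needed, are in the scene too. What is shaped like the clip4 but green is not meant. What is shaped like the brush but green or purple is not meant.

How it is judged:
By the outcome, as a careful person would: the job done as asked, in the order asked, and still so for the second after the job is handed in, with the robot touching nothing.
Of tin1, tin2, tin3 only 2 to 3 are there at a start; the rules pass over those that are not, and their reading is None.
At some moment in a run one of tin1, tin2, tin3 may be knocked a few centimetres aside while the robot is not near it.
It also fails if it takes over 210 s, if anything falls off the work surface, if the arm or the gripper's body presses on something with over 40 N, if the wrist force passes 120 N, or if a joint passes its speed limit or range.

ROBOT

A 7-joint arm with a two-finger parallel gripper is mounted at the origin on the work surface. World frame = base frame: x ahead of the robot, y to its left, z up, the work surface at z = 0. Lengths are in mm, angles in rad, forces in N, time in s.
With the tool pointing down it reaches from about 400 to 875 mm from the base axis. Payload 6.5 kg.
Tool frame: the origin (TCP) lies on the centre line of the jaws, within the pads' length; the fingertips stand 14 mm ahead of it and the grasp point (between the pads) lies 5 mm behind it; x points along the fingers, z is the direction in which the jaws open and shut, and the axes are right-handed (so a half turn about x gives the same grasp; the last joint's range is limited). The gripper opens to 88 mm and grips with 3 to 60 N. Pads are 18 mm wide; open, the fingers measure 123 mm over their backs; the gripper's body (75 mm by 187 mm) begins 45 mm behind the grasp point.
Start: joints at [1.252, 0.536, -0.004, 1.538, 0.003, 1.067, -0.071], TCP at [162.572, -629.333, 252.716] pointing down, gripper open.
Joint ranges: [-2.7, 2.7], [-0.37, 2.16], [-1.27, 1.26], [0.24, 2.4], [-1.31, 4.45], [0.19, 1.91], [-2.76, 2.76]. Speed limits (rad/s): [2.39, 2.39, 3.14, 3.14, 3.14, 3.14, 3.14].

INTERFACE

Orientations are given as a 3x3 rotation matrix whose columns are the frame's x, y, z axes.
In Python, from cell import env gives the robot as it stands.
- The arm moves only by the shell command python3 -m handwheel 'ROWS' [FORCE]. ROWS is a JSON object of lists of equal length, an entry for each row: "delta_rot": the turn, a rotation vector about the world's x, y, z in rad, a list of three; "offset": the shift along the world's x, y, z in cm, a list of three; "gripper": the finger opening in cm, from 0 to 8.81. A call has 1 to 12 rows; each row shifts and turns the commanded pose from where the row before left it; what a row does not reach is not made up. A row lasts 1/8 s, in which the tool goes at most 62.5 mm and 10.7 degrees, less where a joint would pass 70% of its speed; a pose out of reach is approached as far as the arm can. A call with a gripper value outside its range is refused whole. The fingers move at their own pace and stop on an object; FORCE is the grip in N (left out, the last holds). Time passes only in rows, so rows that do not move let the fingers close. It gives the time, the measured TCP pose, the force and the opening at its end, in the units of the state.
- env.sense(): the state, without advancing time (a new reading comes with each control period).
- env.snapshot(name): name is "side" or "top"; returns a dict with "frame" (384x512x3 uint8, red, green, blue), "fx", "fy", "cx", "cy" (pixels), "xyz" and "attitude" of the camera in the world. Camera axes: x right, y down, z forward; pixel columns grow to the right and rows downward; lengths in mm; the calibration is good to about 2 mm. A picture is of the moment at which its call begins. There is no depth.
- env.sign_off(): hands the job in, once; it reports no verdict.
Trained networks look in a picture, given as the dict that the camera call returned (one of the last four; its "shot" number tells which), for a name from the list of things; names that differ only in an ending like _2 or _b are one class to them, and where a whole thing is asked for, a point or a joint stands for the part that bears it (a point fixed in the world has none). Each returns a list of dicts, best first, with "score" (0 to 1); they miss things now and then, are a little off and sometimes report something else, mostly with a low value. They report only what shows in the picture. A call takes as long as a camera call. They do not tell look-alikes from the thing itself.
- env.search_frame(picture, label): "pixel" ([column, row] in pixels, amid what is visible of it).
The state is a dict: "t": time; "q": joint angles; "qvel": joint speeds; "tau": joint torques, N m; "ee_pos": TCP position; "ee_rot": TCP orientation; "force": force on the tool from outside, world axes, zero at the start; "wrist_torque": the same for the moment, N m; "width": finger opening in mm.
Only numpy, scipy, OpenCV 4.12 (cv2) and the standard library are available. Lean on these libraries where they do the work, as an engineer would, in place of code of your own. Each camera call takes 0.05 s, during which the arm holds its last target.

## Working session

There is one attempt and no reset: what is moved stays moved. The work goes in short steps, Python scripts to look and compute and a shell command to move; the robot and the scene stay as the last step left them, time stands still between calls to the robot, and variables do not carry over. Pictures are saved under pics/ and viewed, and the job is handed in when it is done.

```bash
ls -la; mkdir -p pics; cat > h.py <<'E'
import numpy as np, cv2
from cell import env
def snap(n,f=None):
    p=env.snapshot(n)
    if f: cv2.imwrite('pics/'+f,cv2.cvtColor(p['frame'],cv2.COLOR_RGB2BGR))
    return p
def ray(p,px):
    d=np.array([(px[0]-p['cx'])/p['fx'],(px[1]-p['cy'])/p['fy'],1.0])
    return np.array(p['attitude'])@d
def atz(p,px,z):
    d=ray(p,px);o=np.array(p['xyz']);return o+d*(z-o[2])/d[2]
def proj(p,X):
    c=np.array(p['attitude']).T@(np.array(X,float)-np.array(p['xyz']))
    return np.array([p['fx']*c[0]/c[2]+p['cx'],p['fy']*c[1]/c[2]+p['cy']])
E
python3 - <<'E'
from h import *
for n in ['top','side']:
    p=snap(n,n+'0.png'); print(n,p['fx'],p['cx'],p['cy'],np.round(p['xyz'],1),np.round(p['attitude'],3).tolist())
s=env.sense();print(s)
E
```

```text
total 12
drwxr-xr-x  3 agent agent 4096 Dec  6 22:25 .
drwxr-xr-x 23 root  root  4096 Dec  6 22:25 ..
drwxr-xr-x  2 agent agent 4096 Dec  6 22:25 pics
top 426.51245937177714 258.1121119521082 196.50260149410545 [ 538.5  -19.3 1330.6] [[0.011, -0.998, 0.066], [-1.0, -0.01, 0.009], [-0.008, -0.066, -0.998]]
side 421.8703128583539 259.69674854846556 196.615997623143 [ 368.  -698.1  965.3] [[0.936, -0.282, 0.212], [-0.353, -0.721, 0.596], [-0.015, -0.632, -0.774]]
{'t': 0.1, 'q': array([ 1.25179609,  0.53707738, -0.00441843,  1.53874745,  0.00261838,
        1.06731968, -0.07119299]), 'qvel': array([ 1.31653248e-03, -9.58365706e-04, -3.95695246e-04, -2.63986535e-03,
        1.22408214e-03, -4.82874986e-05, -1.05066336e-03]), 'tau': array([ 2.57450243e-03, -5.72077274e+01,  9.94013585e-01, -2.52232504e+01,
       -5.61754138e-02,  1.34356084e-02,  9.04877965e-06]), 'ee_pos': array([ 162.41629333, -628.83754675,  251.94579535]), 'ee_rot': array([[-5.21648312e-04,  9.68198239e-01,  2.50183728e-01],
       [ 1.45583048e-03,  2.50184232e-01, -9.68197155e-01],
       [-9.99998804e-01, -1.40833315e-04, -1.54004069e-03]]), 'force': array([-0.12154599,  0.64740111,  0.57094721]), 'wrist_torque': array([-0.05704531,  0.0022555 , -0.02307986]), 'width': 88.02206489254439}
```

View pics/top0.png

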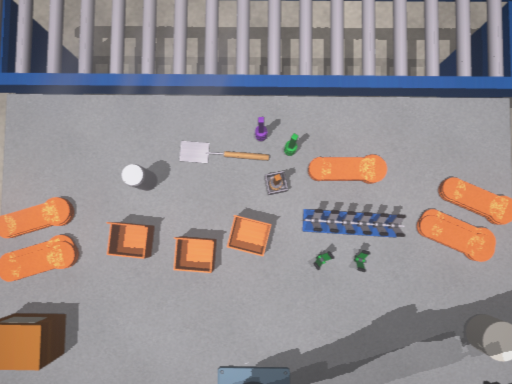

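View pics/side0.png

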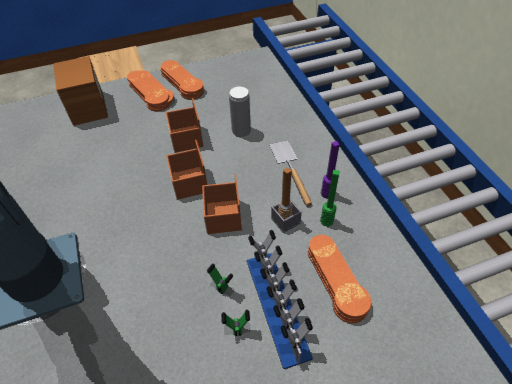

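Three tins (top view near pixels (130,240), (195,254), (250,235)); rail at (355,222), brush in holder at (277,182). Zooming in to measure.

```bash
cat > z.py <<'E'
import cv2,sys
f,o,x0,y0,x1,y1,s=sys.argv[1:8]
i=cv2.imread('pics/'+f)[int(y0):int(y1),int(x0):int(x1)]
cv2.imwrite('pics/'+o,cv2.resize(i,None,fx=float(s),fy=float(s),interpolation=cv2.INTER_CUBIC))
E
python3 z.py top0.png za.png 100 165 300 280 4; python3 z.py top0.png zb.png 295 190 415 280 6;python3 z.py side0.png zc.png 150 90 310 240 4
python3 - <<'E'
from h import *
p=snap('top');q=snap('side')
for l in ['tin1','tin2','clip1','rail','brush','holder']:
    for c in (p,q): print(l,[(round(d['score'],2),np.round(d['pixel'],1).tolist()) for d in env.search_frame(c,l)])
E
```

```text
tin1 [(0.88, [129.4, 241.4]), (0.69, [248.2, 233.7]), (0.65, [195.1, 256.0])]
tin1 [(0.71, [188.3, 169.5]), (0.7, [185.9, 127.2]), (0.65, [221.3, 207.5])]
tin2 [(0.88, [129.4, 241.4]), (0.69, [248.2, 233.7]), (0.65, [195.1, 256.0])]
tin2 [(0.71, [188.3, 169.5]), (0.7, [185.9, 127.2]), (0.65, [221.3, 207.5])]
clip1 [(0.76, [396.4, 224.8]), (0.75, [333.5, 220.4]), (0.72, [350.4, 223.9]), (0.65, [362.1, 262.3]), (0.6, [363.8, 221.4]), (0.55, [317.4, 221.4]), (0.47, [383.8, 222.3]), (0.44, [322.7, 260.7])]
clip1 [(0.92, [297.8, 332.1]), (0.8, [217.0, 276.5]), (0.67, [273.5, 260.5]), (0.66, [261.7, 246.6]), (0.66, [235.8, 318.5]), (0.62, [290.3, 312.1]), (0.53, [278.7, 292.2]), (0.28, [289.3, 158.7])]
rail [(0.63, [341.5, 220.7]), (0.18, [396.9, 225.1])]
rail [(0.67, [274.0, 325.0]), (0.51, [339.2, 283.6])]
brush [(0.55, [291.5, 142.9]), (0.46, [259.6, 132.7]), (0.43, [276.1, 180.7]), (0.19, [272.1, 184.7])]
brush [(0.95, [330.3, 207.8]), (0.95, [329.0, 166.8]), (0.55, [288.7, 195.6])]
holder [(0.77, [281.1, 182.0])]
holder [(0.82, [285.5, 216.4])]
```

View pics/za.png

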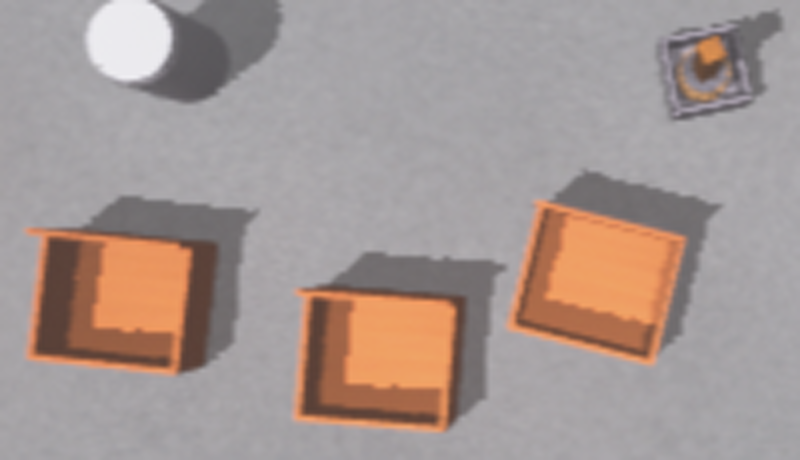

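View pics/zb.png

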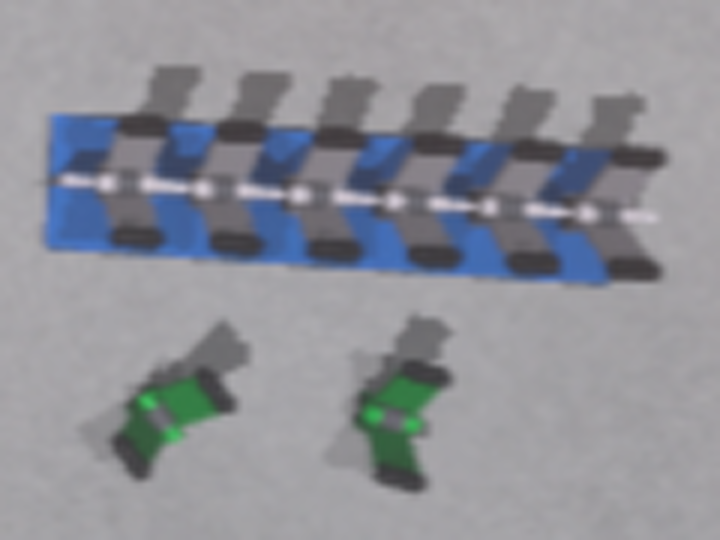

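View pics/zc.png

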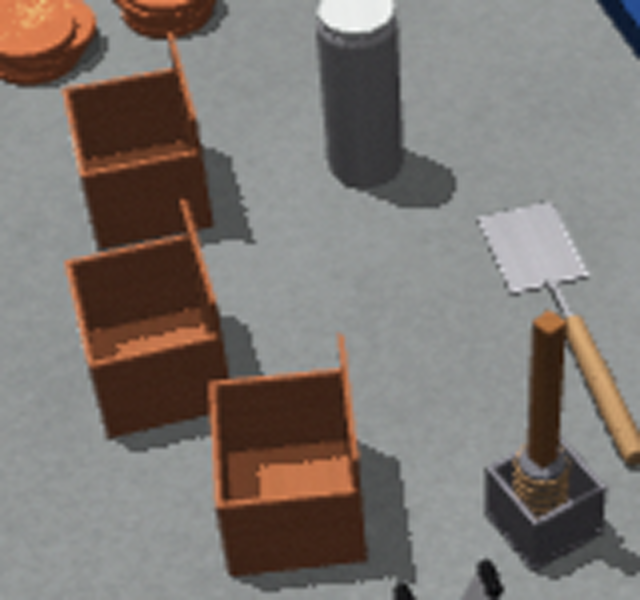

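```bash
cat > fit.py <<'E'
from h import *
from scipy.optimize import least_squares
def R(a): return np.array([[np.cos(a),-np.sin(a),0],[np.sin(a),np.cos(a),0],[0,0,1]])
C={'BL':(48,55,115),'BR':(48,-55,115),'FL':(-48,55,80),'FR':(-48,-55,80),'bFR':(-48,-55,0),'bFL':(-48,55,0),'bBR':(48,-55,0)}
def fit(obs,p,q,x0):
    def f(v):
        r=[]
        for c,k,px in obs:
            r+=list(proj(p if c=='t' else q,R(v[2])@np.array(C[k])+[v[0],v[1],0])-px)
        return np.array(r)
    s=least_squares(f,x0,loss='soft_l1');return s.x,f(s.x)
def box(img,p,v):
    L=[('BL','BR'),('BL','FL'),('FL','FR'),('FR','BR'),('FR','bFR'),('FL','bFL'),('BR','bBR'),('bFR','bBR')]
    for a,b in L:
        P=[tuple(np.round((proj(p,R(v[2])@np.array(C[k])+[v[0],v[1],0])+.5)*4-.5).astype(int)) for k in (a,b)]
        cv2.line(img,P[0],P[1],(0,255,0),1)
E
cat > m1.py <<'E'
from fit import *
p=snap('top');q=snap('side')
def T(l): return [('t',k,((u+.5)/4-.5+100,(v+.5)/4-.5+165)) for k,u,v in l]
def S(l): return [('s',k,((u+.5)/4-.5+150,(v+.5)/4-.5+90)) for k,u,v in l]
O={1:T([('BL',28,231),('FL',30,358),('FR',180,374)])+S([('FL',66,91),('FR',82,168),('BL',172,36),('bFR',98,245)]),
2:T([('BL',298,290),('FL',296,420),('FR',447,430)])+S([('FL',68,262),('FR',93,360),('BL',184,203),('bFR',108,437)]),
3:T([('BL',538,202),('BR',686,238),('FL',512,328),('FR',655,362)])+S([('FL',212,384),('FR',220,503),('BL',341,338),('bFR',232,574)])}
A=[cv2.resize(cv2.cvtColor(c['frame'],cv2.COLOR_RGB2BGR),None,fx=4,fy=4,interpolation=cv2.INTER_CUBIC) for c in (p,q)]
for k in O:
    v,r=fit(O[k],p,q,[450,100*(2-k)+100,0]);print(k,np.round(v,3),np.round(np.degrees(v[2]),1),np.round(r.reshape(-1,2),1).tolist())
    box(A[0],p,v);box(A[1],q,v)
cv2.imwrite('pics/oa.png',A[0][165*4:280*4,400:1200]);cv2.imwrite('pics/ob.png',A[1][360:960,600:1240])
def zb(u,v,z): return atz(p,((u+.5)/6-.5+295,(v+.5)/6-.5+190),z)
a,b=zb(40,181,75),zb(658,218,75);print('rail',a,b,np.linalg.norm(a-b),(a+b)/2,np.degrees(np.arctan2(*(b-a)[:2]*[1,-1])))
for f,g in zip([(140,126),(240,132),(338,137),(437,145),(535,150),(638,157)],[(136,238),(236,245),(334,250),(434,257),(532,263),(634,269)]):
    a,b=zb(*f,140),zb(*g,140);print(np.round((a+b)/2,1),np.linalg.norm(a-b))
a=atz(p,((712+.5)/4-.5+100,(45+.5)/4-.5+165),210);print('brush top',a)
a=atz(q,((549+.5)/4-.5+150,(323+.5)/4-.5+90),210);print('brush side',a)
E
python3 m1.py; python3 z.py top0.png zd.png 255 160 300 205 12;python3 z.py side0.png ze.png 260 160 350 240 7
```

```text
1 [ 4.91913e+02  3.72344e+02 -8.50000e-02] -4.9 [[0.1, -1.2], [0.1, -0.1], [-0.1, -0.4], [-1.2, -0.9], [-0.5, 1.8], [-0.1, -1.2], [-0.0, 1.0]]
2 [ 4.51844e+02  1.77443e+02 -5.60000e-02] -3.2 [[-0.1, -0.6], [0.3, -0.4], [0.2, -0.3], [-1.1, -0.5], [-0.9, 1.5], [0.1, -1.5], [0.1, 0.2]]
3 [ 5.09361e+02  1.67770e+01 -2.22000e-01] -12.7 [[-0.1, -1.0], [0.5, -1.1], [-0.5, -0.2], [0.5, 0.1], [-1.0, -0.6], [-0.9, 1.1], [0.3, -1.5], [-0.4, 0.6]]
rail [ 554.82030113 -135.2188824    75.        ] [ 539.95595063 -436.66255173   75.        ] 301.8099313991562 [ 547.38812588 -285.94071707   75.        ] -2.8229993143710774
[ 554.  -174.7  140. ] 51.95087785126228
[ 551.5 -221.   140. ] 52.385269280028915
[ 549.7 -266.4  140. ] 52.361192793952334
[ 546.7 -312.4  140. ] 51.846084052667976
[ 544.6 -357.6  140. ] 52.282599950070676
[ 542.1 -404.9  140. ] 51.81669548207907
brush top [668.10927887 -59.97321569 210.        ]
brush side [665.38129236 -63.82801359 210.        ]
```

View pics/oa.png

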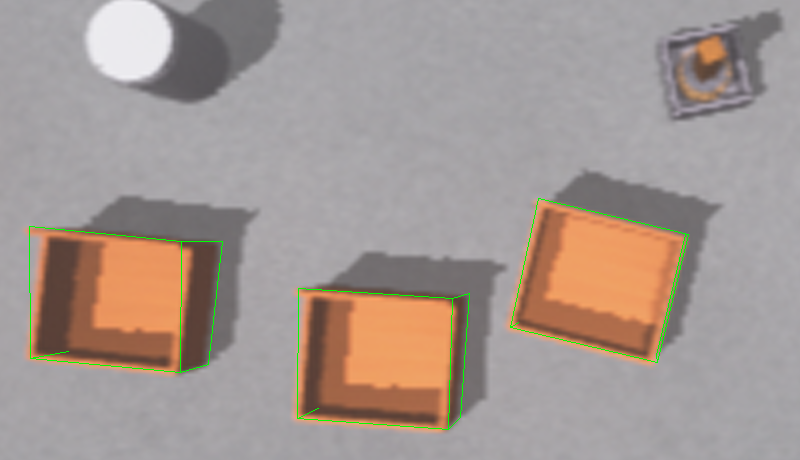

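View pics/ob.png

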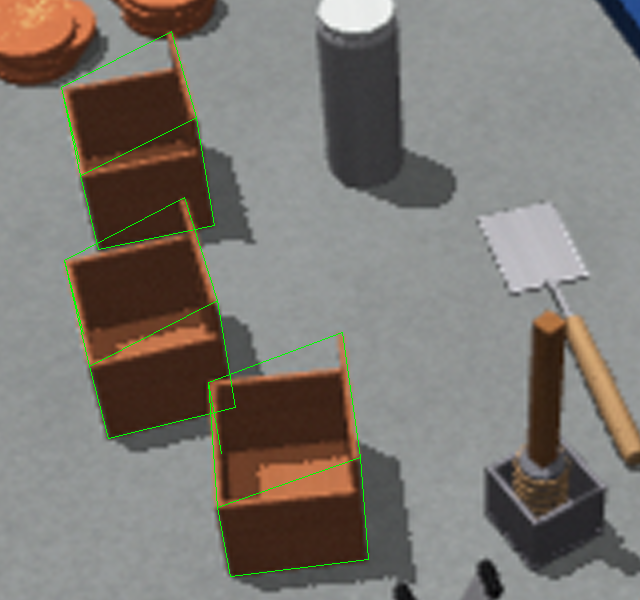

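View pics/zd.png

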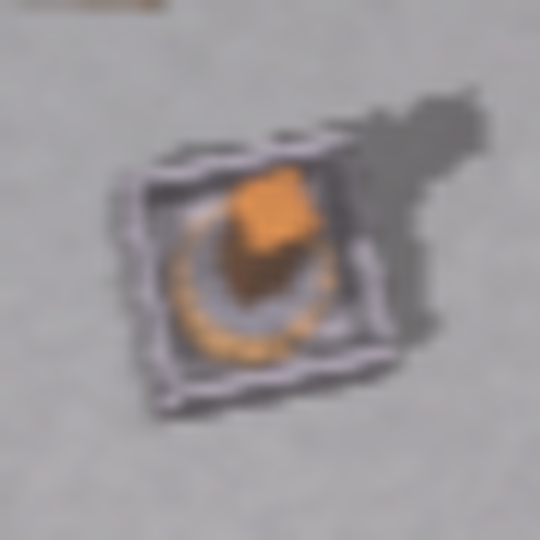

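View pics/ze.png

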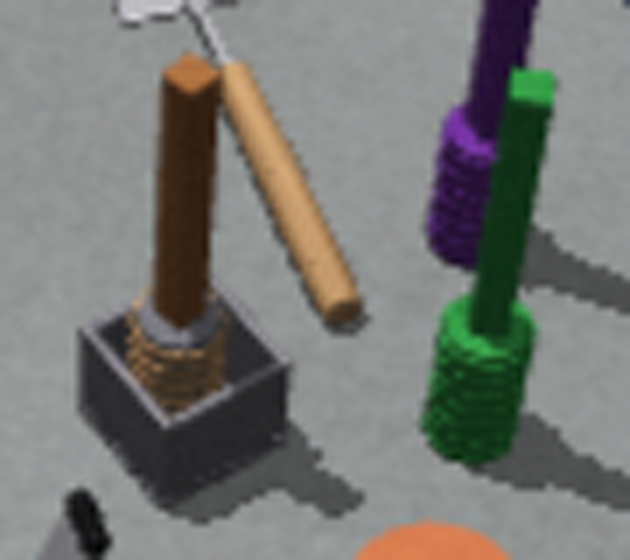

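```bash
python3 -m handwheel '{"offset":[[4,4.6,0.4],[4,4.6,0.4],[4,4.6,0.4],[4,4.6,0.4],[4,4.6,0.4],[4,4.6,0.4],[4,4.6,0.4],[4,4.6,0.4],[4,4.6,0.4],[4,4.6,0.4],[4,4.6,0.4],[4,4.6,0.4]],"delta_rot":[[0,0,0.14],[0,0,0.14],[0,0,0.14],[0,0,0.14],[0,0,0.14],[0,0,0.14],[0,0,0.14],[0,0,0.14],[0,0,0.14],[0,0,0.14],[0,0,0.14],[0,0,0.14]],"gripper":[8.8,8.8,8.8,8.8,8.8,8.8,8.8,8.8,8.8,8.8,8.8,8.8]}' 30
cat > s.py <<'E'
from h import *
s=env.sense();r=s['ee_rot'];p=s['ee_pos']
print('t',round(s['t'],2),'pos',np.round(p,1),'yaw',round(np.degrees(np.arctan2(r[1,2],r[0,2])),2),'axis',np.round(r[:,0],3),'F',np.round(s['force'],1),'w',round(s['width'],1),'q',np.round(s['q'],2))
E
python3 s.py
python3 - <<'E'
from h import *
p=snap('top');q=snap('side')
f=lambda u,v,z,c=p:np.round(atz(c,((u+.5)/12-.5+255,(v+.5)/12-.5+160),z),1)
g=lambda u,v,z,c=q:np.round(atz(c,((u+.5)/7-.5+260,(v+.5)/7-.5+160),z),1)
H=[f(*k,55) for k in [(130,182),(165,405),(397,355),(345,137)]];print(H,np.mean(H,0))
print('side holder',g(83,332,55),g(285,370,55),g(170,420,55),'brush',g(190,75,210),'green top',g(533,83,205))
E
```

```text
t: 2.4
ee_pos: [643.7, -76.1, 301.0]
ee_rot: [[0.0, -0.358, 0.934], [-0.0, 0.934, 0.358], [-1.0, -0.001, 0.0]]
force: [0.6, -0.6, -0.8]
width: 88.0
t 2.4 pos [643.7 -76.1 301. ] yaw 20.97 axis [ 0. -0. -1.] F [ 0.6 -0.6 -0.8] w 88.0 q [ 0.42  0.55 -0.55  1.47  0.3   1.21  0.19]
[array([689.2, -28.7,  55. ]), array([633.3, -38. ,  55. ]), array([646.4, -95.9,  55. ]), array([701.1, -82.5,  55. ])] [667.5   -61.275  55.   ]
side holder [634.1 -43.5  55. ] [699.8 -89.   55. ] [649.3 -94.9  55. ] brush [665.1 -63.4 210. ] green top [ 776.6 -106.3  205. ]
```

```bash
python3 -m handwheel '{"offset":[[2.3,1.4,0],[0,0,-3],[0,0,-5],[0,0,-3],[0,0,-1.1],[0,0,0],[0,0,0],[0,0,0],[0,0,0],[0,0,0],[0,0,0],[0,0,0]],"delta_rot":[[0,0,0],[0,0,0],[0,0,0],[0,0,0],[0,0,0],[0,0,0],[0,0,0],[0,0,0],[0,0,0],[0,0,0],[0,0,0],[0,0,0]],"gripper":[8.8,8.8,8.8,8.8,8.8,8.8,0.5,0.5,0.5,0.5,0.5,0.5]}' 30
python3 s.py
```

```text
t: 4.0
ee_pos: [665.5, -63.3, 179.7]
ee_rot: [[-0.0, -0.354, 0.935], [0.0, 0.935, 0.354], [-1.0, 0.0, -0.0]]
force: [-0.1, 0.1, -0.4]
width: 30.3
t 4.0 pos [665.5 -63.3 179.7] yaw 20.74 axis [-0.  0. -1.] F [-0.1  0.1 -0.4] w 30.3 q [ 0.36  0.7  -0.51  1.52  0.38  1.02  0.11]
```

```bash
python3 -m handwheel '{"offset":[[0,0,0],[0,0,0],[0,0,0],[0,0,0]],"delta_rot":[[0,0,0],[0,0,0],[0,0,0],[0,0,0]],"gripper":[0.5,0.5,0.5,0.5]}' 30
python3 s.py; python3 -c "
from h import *
snap('side','s1.png')"; python3 z.py s1.png s1z.png 200 110 360 250 4
```

```text
t: 4.5
ee_pos: [665.5, -63.3, 179.6]
ee_rot: [[-0.0, -0.354, 0.935], [-0.0, 0.935, 0.354], [-1.0, 0.0, -0.0]]
force: [1.1, 0.6, -0.3]
width: 15.7
t 4.5 pos [665.5 -63.3 179.6] yaw 20.75 axis [-0. -0. -1.] F [ 1.1  0.6 -0.3] w 15.7 q [ 0.36  0.7  -0.51  1.52  0.38  1.02  0.11]
```

View pics/s1z.png

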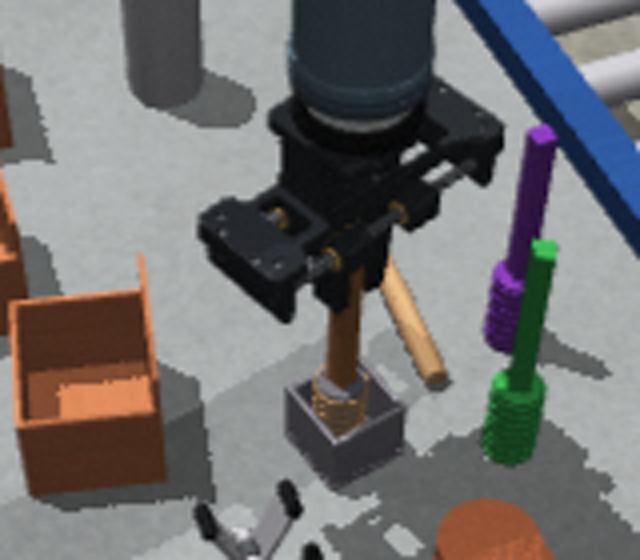

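Brush held (handle width 15.7 mm). Lift and move over tin 1.

```bash
python3 -m handwheel '{"offset":[[0,0,3],[0,0,5],[0,0,5],[0,0,3],[-2.2,5.4,0],[-2.2,5.4,0],[-2.2,5.4,0],[-2.2,5.4,0],[-2.2,5.4,0],[-2.2,5.4,0],[-2.2,5.4,0],[-2.0,5.7,0]],"delta_rot":[[0,0,0],[0,0,0],[0,0,0],[0,0,0],[0,0,0],[0,0,0],[0,0,0],[0,0,0],[0,0,0],[0,0,0],[0,0,0],[0,0,0]],"gripper":[0.5,0.5,0.5,0.5,0.5,0.5,0.5,0.5,0.5,0.5,0.5,0.5]}' 30
python3 -m handwheel '{"offset":[[0,0,0],[0,0,0]],"delta_rot":[[0,0,0],[0,0,0]],"gripper":[0.5,0.5]}'
python3 s.py; python3 -c "
from h import *
snap('top','t2.png');snap('side','s2.png')"; python3 z.py t2.png t2z.png 60 130 310 290 3;python3 z.py s2.png s2z.png 100 0 310 240 3
```

```text
t: 6.05
ee_pos: [490.8, 372.8, 339.7]
ee_rot: [[0.0, -0.354, 0.935], [-0.001, 0.935, 0.354], [-1.0, -0.001, 0.0]]
force: [0.5, 0.5, -1.2]
width: 16.2
t: 6.3
ee_pos: [491.7, 371.2, 339.4]
ee_rot: [[-0.0, -0.354, 0.935], [-0.001, 0.935, 0.354], [-1.0, -0.001, -0.0]]
force: [1.0, -0.9, -0.9]
width: 16.4
t 6.3 pos [491.7 371.2 339.4] yaw 20.76 axis [-0.    -0.001 -1.   ] F [ 1.  -0.9 -0.9] w 16.4 q [-0.25  0.49 -0.68  1.5   0.31  1.26 -0.6 ]
```

View pics/t2z.png

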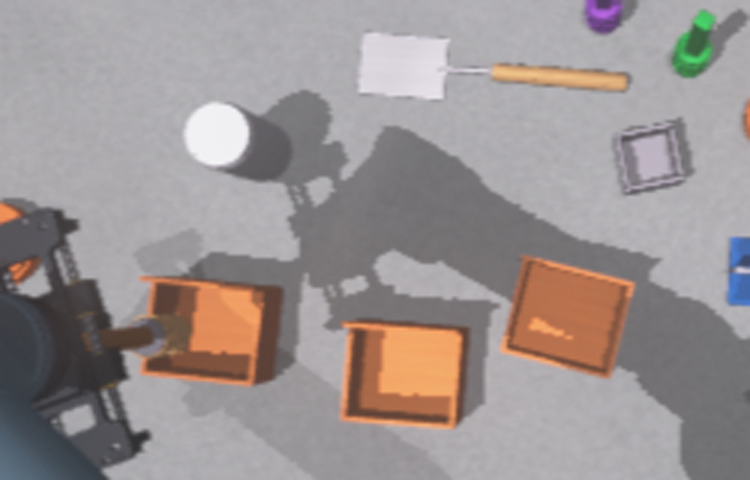

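View pics/s2z.png

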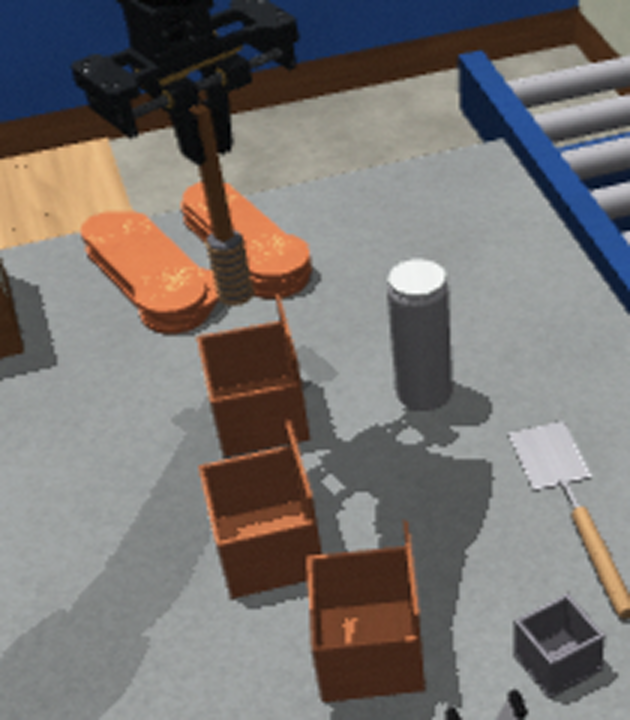

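Brush hangs straight above tin 1, clear of the can. All tins are where measured. Scrub.

```bash
python3 -m handwheel '{"offset":[[0,0,-4],[0,0,-5],[0,0,-4],[0,0,-2],[0,0,-0.8],[0,0,0]],"delta_rot":[[0,0,0],[0,0,0],[0,0,0],[0,0,0],[0,0,0],[0,0,0]],"gripper":[0.5,0.5,0.5,0.5,0.5,0.5]}'
python3 -m handwheel '{"offset":[[0,0,-0.2],[0,0,0]],"delta_rot":[[0,0,0],[0,0,0]],"gripper":[0.5,0.5]}'
```

```text
t: 7.15
ee_pos: [492.2, 371.8, 182.5]
ee_rot: [[0.001, -0.354, 0.935], [0.001, 0.935, 0.354], [-1.0, 0.0, 0.001]]
force: [0.0, -0.1, -0.9]
width: 15.6
t: 7.4
ee_pos: [491.9, 372.0, 180.6]
ee_rot: [[0.001, -0.354, 0.935], [0.001, 0.935, 0.354], [-1.0, 0.0, 0.001]]
force: [0.1, -0.1, -1.1]
width: 15.8
```

```bash
python3 -m handwheel '{"offset":[[0,0,-0.2],[0,0,0]],"delta_rot":[[0,0,0],[0,0,0]],"gripper":[0.5,0.5]}'
python3 -m handwheel '{"offset":[[0,0,-0.1],[0,0,0]],"delta_rot":[[0,0,0],[0,0,0]],"gripper":[0.5,0.5]}'
```

```text
t: 7.65
ee_pos: [492.0, 372.2, 178.6]
ee_rot: [[0.001, -0.354, 0.935], [0.001, 0.935, 0.354], [-1.0, 0.0, 0.002]]
force: [0.0, -1.2, 4.7]
width: 15.8
t: 7.9
ee_pos: [492.1, 372.4, 178.6]
ee_rot: [[0.002, -0.354, 0.935], [0.001, 0.935, 0.354], [-1.0, 0.0, 0.002]]
force: [-0.7, -1.8, 10.1]
width: 15.6
```

Floor contact exactly at the predicted height (178.6). Three more strokes, then out.

```bash
python3 -m handwheel '{"offset":[[0,0,3.5],[0,0,3.5],[0,0,0],[0,0,-3.5],[0,0,-3.5],[0,0,0],[0,0,3.5],[0,0,3.5],[0,0,0],[0,0,-3.5],[0,0,-3.5],[0,0,0]],"delta_rot":[[0,0,0],[0,0,0],[0,0,0],[0,0,0],[0,0,0],[0,0,0],[0,0,0],[0,0,0],[0,0,0],[0,0,0],[0,0,0],[0,0,0]],"gripper":[0.5,0.5,0.5,0.5,0.5,0.5,0.5,0.5,0.5,0.5,0.5,0.5]}'
python3 -m handwheel '{"offset":[[0,0,0],[0,0,3.5],[0,0,3.5],[0,0,0],[0,0,-3.5],[0,0,-3.5],[0,0,0],[0,0,0]],"delta_rot":[[0,0,0],[0,0,0],[0,0,0],[0,0,0],[0,0,0],[0,0,0],[0,0,0],[0,0,0]],"gripper":[0.5,0.5,0.5,0.5,0.5,0.5,0.5,0.5]}'
```

```text
t: 9.4
ee_pos: [490.1, 370.1, 173.3]
ee_rot: [[-0.004, -0.354, 0.935], [-0.004, 0.935, 0.354], [-1.0, -0.002, -0.005]]
force: [-0.4, -0.3, -1.1]
width: 15.9
t: 10.4
ee_pos: [491.6, 372.0, 177.4]
ee_rot: [[0.0, -0.354, 0.935], [0.001, 0.935, 0.354], [-1.0, 0.0, 0.0]]
force: [0.2, 0.4, -1.2]
width: 15.8
```

Fast strokes overshot; the brush slid up a little in the grip. Re-probe the floor.

```bash
python3 -m handwheel '{"offset":[[0,0,-0.2],[0,0,0]],"delta_rot":[[0,0,0],[0,0,0]],"gripper":[0.5,0.5]}'|grep -E "ee_pos|force"
python3 -m handwheel '{"offset":[[0,0,-0.2],[0,0,0]],"delta_rot":[[0,0,0],[0,0,0]],"gripper":[0.5,0.5]}'|grep -E "ee_pos|force"
python3 -m handwheel '{"offset":[[0,0,-0.2],[0,0,0]],"delta_rot":[[0,0,0],[0,0,0]],"gripper":[0.5,0.5]}'|grep -E "ee_pos|force"
```

```text
ee_pos: [491.8, 371.9, 175.4]
force: [0.4, 0.0, -1.6]
ee_pos: [491.5, 371.6, 172.7]
force: [-0.6, -0.1, -1.0]
ee_pos: [491.5, 371.6, 170.6]
force: [0.1, -0.1, -2.6]
```

```bash
python3 -c "
from h import *
snap('side','s3.png');snap('top','t3.png')";python3 z.py s3.png s3z.png 130 20 270 180 4;python3 z.py t3.png t3z.png 60 180 220 290 4
```

```text
(no output)
```

View pics/s3z.png

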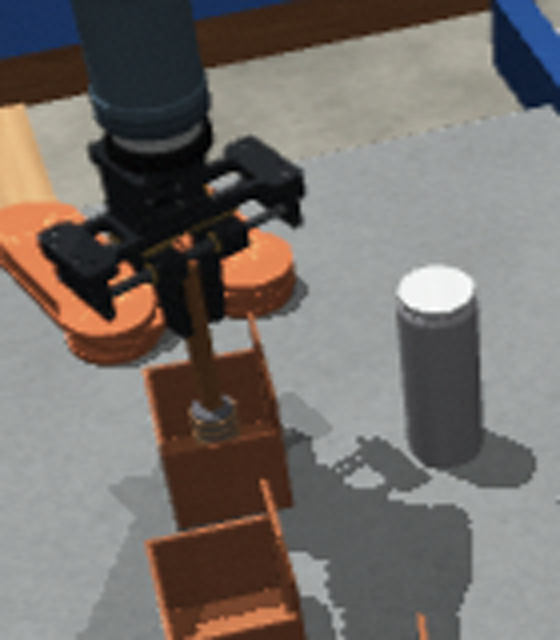

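View pics/t3z.png

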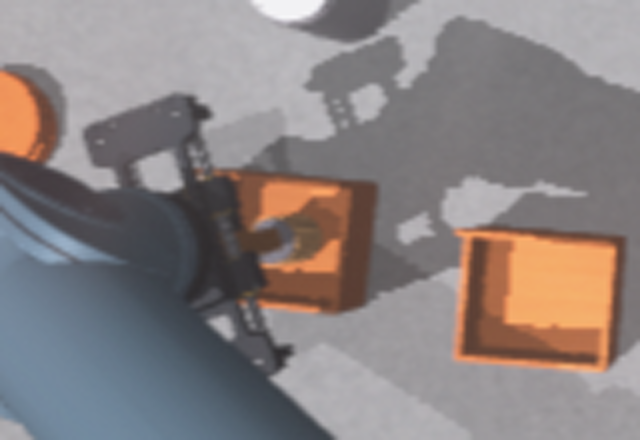

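```bash
python3 - <<'E'
from h import *
q=snap('side');p=snap('top')
for z in (4,20,40,60,74,90,100): print(z,np.round((proj(q,[492,372,z])-[130,20]+.5)*4,0),np.round((proj(p,[492,372,z])-[60,180]+.5)*4,0))
E
```

```text
4 [225. 470.] [304. 236.]
20 [222. 456.] [298. 237.]
40 [219. 437.] [290. 238.]
60 [215. 419.] [282. 239.]
74 [212. 405.] [276. 239.]
90 [209. 390.] [269. 240.]
100 [207. 380.] [265. 241.]
```

```bash
python3 -m handwheel '{"offset":[[0,0,-0.2],[0,0,0]],"delta_rot":[[0,0,0],[0,0,0]],"gripper":[0.5,0.5]}'|grep -E "ee_pos|force"
python3 -m handwheel '{"offset":[[0,0,-0.2],[0,0,0]],"delta_rot":[[0,0,0],[0,0,0]],"gripper":[0.5,0.5]}'|grep -E "ee_pos|force"
python3 -m handwheel '{"offset":[[0,0,-0.2],[0,0,0]],"delta_rot":[[0,0,0],[0,0,0]],"gripper":[0.5,0.5]}'|grep -E "ee_pos|force"
```

```text
ee_pos: [491.8, 372.2, 170.4]
force: [-1.4, -2.5, 11.8]
ee_pos: [492.1, 372.8, 170.4]
force: [-4.3, -4.1, 24.1]
ee_pos: [492.5, 373.9, 170.2]
force: [-6.2, -5.3, 34.5]
```

```bash
python3 -m handwheel '{"offset":[[0,0,0.4],[0,0,2.5],[0,0,3],[0,0,1.5],[0,0,0],[0,0,-2],[0,0,-2.5],[0,0,-1.5],[0,0,-0.7],[0,0,-0.3],[0,0,0],[0,0,0]],"delta_rot":[[0,0,0],[0,0,0],[0,0,0],[0,0,0],[0,0,0],[0,0,0],[0,0,0],[0,0,0],[0,0,0],[0,0,0],[0,0,0],[0,0,0]],"gripper":[0.5,0.5,0.5,0.5,0.5,0.5,0.5,0.5,0.5,0.5,0.5,0.5]}' 50 |grep -E "ee_pos|force|width|t:"
```

```text
t: 13.6
ee_pos: [490.8, 371.5, 170.3]
ee_rot: [[-0.001, -0.354, 0.935], [-0.002, 0.935, 0.354], [-1.0, -0.001, -0.001]]
force: [-5.3, -4.2, 14.8]
width: 15.8
```

```bash
for i in 1; do :; done; python3 -m handwheel '{"offset":[[0,0,1.5],[0,0,3],[0,0,2.5],[0,0,0],[0,0,-2],[0,0,-2.5],[0,0,-1.5],[0,0,-0.7],[0,0,-0.3],[0,0,0],[0,0,0]],"delta_rot":[[0,0,0],[0,0,0],[0,0,0],[0,0,0],[0,0,0],[0,0,0],[0,0,0],[0,0,0],[0,0,0],[0,0,0],[0,0,0]],"gripper":[0.5,0.5,0.5,0.5,0.5,0.5,0.5,0.5,0.5,0.5,0.5]}' 50 |grep -E "ee_pos|force|t:"
python3 -m handwheel '{"offset":[[0,0,1.5],[0,0,3],[0,0,2.5],[0,0,0],[0,0,-2],[0,0,-2.5],[0,0,-1.5],[0,0,-0.7],[0,0,-0.3],[0,0,0],[0,0,0]],"delta_rot":[[0,0,0],[0,0,0],[0,0,0],[0,0,0],[0,0,0],[0,0,0],[0,0,0],[0,0,0],[0,0,0],[0,0,0],[0,0,0]],"gripper":[0.5,0.5,0.5,0.5,0.5,0.5,0.5,0.5,0.5,0.5,0.5]}' 50 |grep -E "ee_pos|force|t:"
```

```text
t: 14.98
ee_pos: [490.8, 371.5, 170.4]
ee_rot: [[-0.001, -0.354, 0.935], [-0.002, 0.935, 0.354], [-1.0, -0.001, -0.001]]
force: [-5.5, -4.3, 15.3]
t: 16.35
ee_pos: [490.8, 371.5, 170.4]
ee_rot: [[-0.001, -0.354, 0.935], [-0.002, 0.935, 0.354], [-1.0, -0.001, -0.001]]
force: [-5.2, -4.7, 15.6]
```

```bash
python3 -m handwheel '{"offset":[[0,0,2],[0,0,4],[0,0,5],[0,0,4],[0,0,1],[-1,-4.9,0],[-1,-4.9,0],[-1,-4.8,0],[-0.9,-4.8,0],[0,0,0],[0,0,0]],"delta_rot":[[0,0,0],[0,0,0],[0,0,0],[0,0,0],[0,0,0],[0,0,0],[0,0,0],[0,0,0],[0,0,0],[0,0,0],[0,0,0]],"gripper":[0.5,0.5,0.5,0.5,0.5,0.5,0.5,0.5,0.5,0.5,0.5]}' 50 |grep -E "ee_pos|force|t:"
python3 -c "
from h import *
snap('top','t4.png');snap('side','s4.png')"; python3 z.py t4.png t4z.png 60 130 310 290 3;python3 z.py s4.png s4z.png 100 0 310 240 3
```

```text
t: 17.73
ee_pos: [452.5, 178.2, 328.5]
ee_rot: [[-0.0, -0.354, 0.935], [0.001, 0.935, 0.354], [-1.0, 0.001, 0.0]]
force: [-0.8, 0.5, -1.9]
```

View pics/t4z.png

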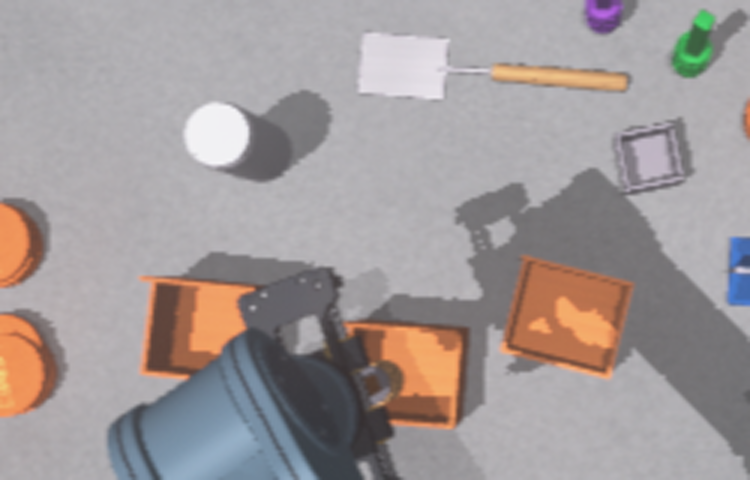

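View pics/s4z.png

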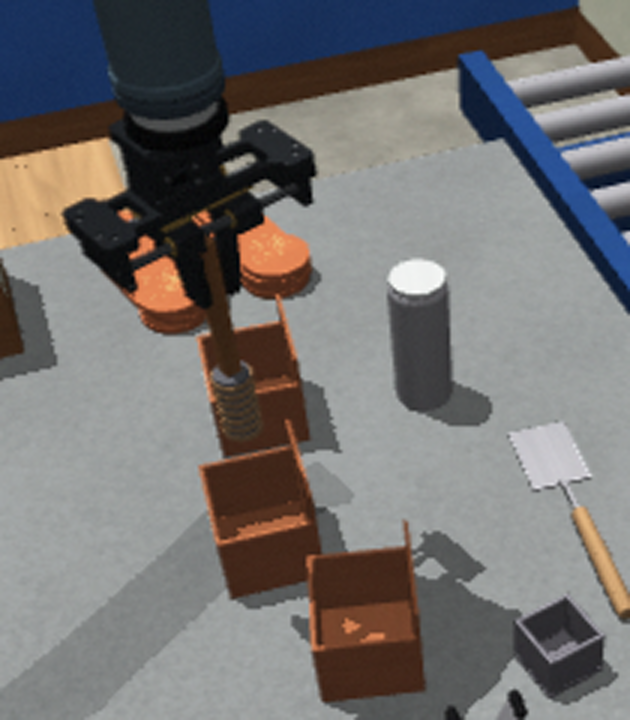

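Tins unmoved; brush above tin 2's interior. Scrub.

```bash
python3 -m handwheel '{"offset":[[0,0,-3],[0,0,-5],[0,0,-4],[0,0,-2],[0,0,-1],[0,0,-0.6],[0,0,-0.4],[0,0,0]],"delta_rot":[[0,0,0],[0,0,0],[0,0,0],[0,0,0],[0,0,0],[0,0,0],[0,0,0],[0,0,0]],"gripper":[0.5,0.5,0.5,0.5,0.5,0.5,0.5,0.5]}' 50 |grep -E "ee_pos|force|t:"
```

```text
t: 18.82
ee_pos: [453.2, 178.3, 170.3]
ee_rot: [[0.002, -0.354, 0.935], [0.0, 0.935, 0.354], [-1.0, -0.0, 0.002]]
force: [-2.9, -0.3, 9.2]
```

```bash
python3 -m handwheel '{"offset":[[0,0,1.5],[0,0,3],[0,0,2.5],[0,0,0],[0,0,-2],[0,0,-2.5],[0,0,-1.5],[0,0,-0.7],[0,0,-0.3],[0,0,0],[0,0,0]],"delta_rot":[[0,0,0],[0,0,0],[0,0,0],[0,0,0],[0,0,0],[0,0,0],[0,0,0],[0,0,0],[0,0,0],[0,0,0],[0,0,0]],"gripper":[0.5,0.5,0.5,0.5,0.5,0.5,0.5,0.5,0.5,0.5,0.5]}' 50 |grep -E "ee_pos|force|t:"
python3 -m handwheel '{"offset":[[0,0,1.5],[0,0,3],[0,0,2.5],[0,0,0],[0,0,-2],[0,0,-2.5],[0,0,-1.5],[0,0,-0.7],[0,0,-0.3],[0,0,0],[0,0,0]],"delta_rot":[[0,0,0],[0,0,0],[0,0,0],[0,0,0],[0,0,0],[0,0,0],[0,0,0],[0,0,0],[0,0,0],[0,0,0],[0,0,0]],"gripper":[0.5,0.5,0.5,0.5,0.5,0.5,0.5,0.5,0.5,0.5,0.5]}' 50 |grep -E "ee_pos|force|t:"
python3 -m handwheel '{"offset":[[0,0,1.5],[0,0,3],[0,0,2.5],[0,0,0],[0,0,-2],[0,0,-2.5],[0,0,-1.5],[0,0,-0.7],[0,0,-0.3],[0,0,0],[0,0,0]],"delta_rot":[[0,0,0],[0,0,0],[0,0,0],[0,0,0],[0,0,0],[0,0,0],[0,0,0],[0,0,0],[0,0,0],[0,0,0],[0,0,0]],"gripper":[0.5,0.5,0.5,0.5,0.5,0.5,0.5,0.5,0.5,0.5,0.5]}' 50 |grep -E "ee_pos|force|t:"
```

```text
t: 20.2
ee_pos: [452.6, 177.9, 170.2]
ee_rot: [[0.0, -0.354, 0.935], [-0.001, 0.935, 0.354], [-1.0, -0.001, 0.0]]
force: [-4.7, -3.1, 14.5]
t: 21.58
ee_pos: [452.6, 177.9, 170.2]
ee_rot: [[0.0, -0.354, 0.935], [-0.001, 0.935, 0.354], [-1.0, -0.001, 0.0]]
force: [-4.5, -1.1, 14.2]
t: 22.95
ee_pos: [452.6, 177.9, 170.2]
ee_rot: [[0.0, -0.354, 0.935], [-0.001, 0.935, 0.354], [-1.0, -0.001, 0.0]]
force: [-4.7, -2.2, 14.3]
```

Tin 2 done. To tin 3 (509, 17).

```bash
python3 -m handwheel '{"offset":[[0,0,2],[0,0,4],[0,0,5],[0,0,4],[0,0,1],[1.5,-4,0],[1.4,-4,0],[1.4,-4,0],[1.4,-4.1,0],[0,0,0],[0,0,0]],"delta_rot":[[0,0,0],[0,0,0],[0,0,0],[0,0,0],[0,0,0],[0,0,0],[0,0,0],[0,0,0],[0,0,0],[0,0,0],[0,0,0]],"gripper":[0.5,0.5,0.5,0.5,0.5,0.5,0.5,0.5,0.5,0.5,0.5]}' 50 |grep -E "ee_pos|force|t:"
python3 -c "
from h import *
snap('top','t5.png');snap('side','s5.png')"; python3 z.py t5.png t5z.png 60 130 310 290 3;python3 z.py s5.png s5z.png 100 0 310 240 3
```

```text
t: 24.32
ee_pos: [509.0, 17.3, 327.9]
ee_rot: [[-0.001, -0.355, 0.935], [0.001, 0.935, 0.355], [-1.0, 0.001, -0.001]]
force: [-0.9, 1.0, -1.1]
```

View pics/t5z.png

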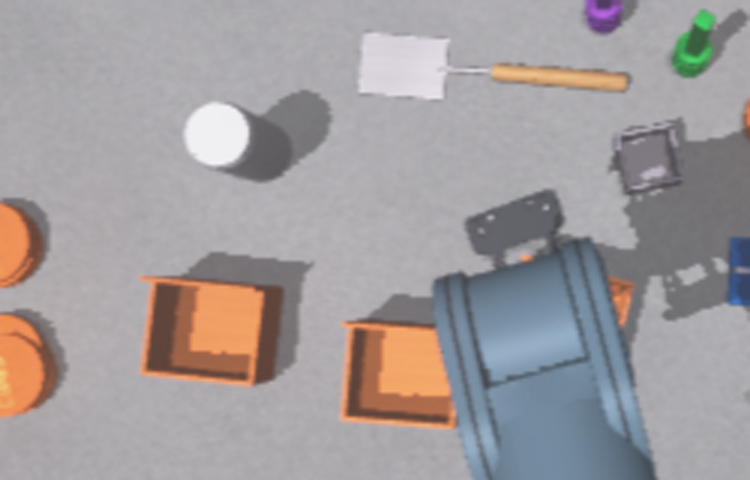

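View pics/s5z.png

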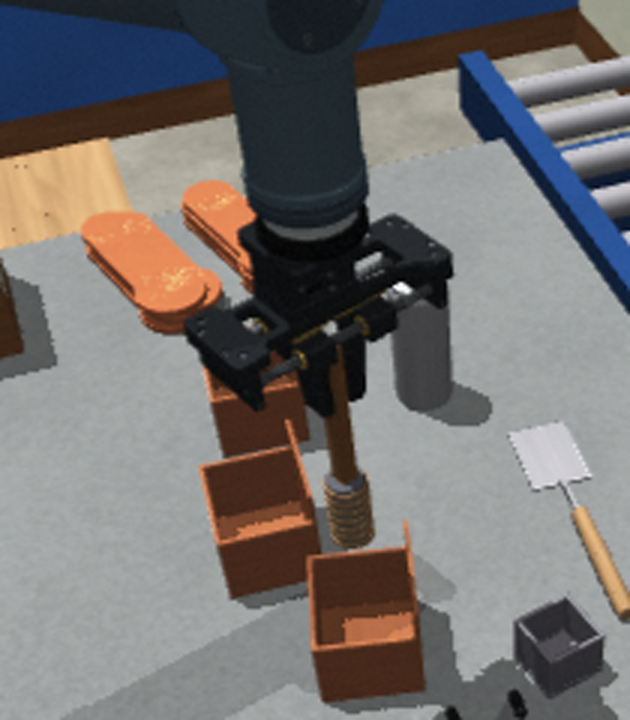

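Tin 3 is unmoved (front-left rim at (308,556) in the zoom as before). Descend and scrub.

```bash
python3 -m handwheel '{"offset":[[0,0,-3],[0,0,-5],[0,0,-4],[0,0,-2],[0,0,-1],[0,0,-0.6],[0,0,-0.4],[0,0,0]],"delta_rot":[[0,0,0],[0,0,0],[0,0,0],[0,0,0],[0,0,0],[0,0,0],[0,0,0],[0,0,0]],"gripper":[0.5,0.5,0.5,0.5,0.5,0.5,0.5,0.5]}' 50 |grep -E "ee_pos|force|t:"
```

```text
t: 25.42
ee_pos: [510.3, 16.9, 170.2]
ee_rot: [[0.002, -0.354, 0.935], [-0.0, 0.935, 0.354], [-1.0, -0.001, 0.001]]
force: [-1.8, -0.4, 6.8]
```

```bash
python3 -m handwheel '{"offset":[[0,0,1.5],[0,0,3],[0,0,2.5],[0,0,0],[0,0,-2],[0,0,-2.5],[0,0,-1.5],[0,0,-0.7],[0,0,-0.3],[0,0,0],[0,0,0]],"delta_rot":[[0,0,0],[0,0,0],[0,0,0],[0,0,0],[0,0,0],[0,0,0],[0,0,0],[0,0,0],[0,0,0],[0,0,0],[0,0,0]],"gripper":[0.5,0.5,0.5,0.5,0.5,0.5,0.5,0.5,0.5,0.5,0.5]}' 50 |grep -E "ee_pos|force|t:"
python3 -m handwheel '{"offset":[[0,0,1.5],[0,0,3],[0,0,2.5],[0,0,0],[0,0,-2],[0,0,-2.5],[0,0,-1.5],[0,0,-0.7],[0,0,-0.3],[0,0,0],[0,0,0]],"delta_rot":[[0,0,0],[0,0,0],[0,0,0],[0,0,0],[0,0,0],[0,0,0],[0,0,0],[0,0,0],[0,0,0],[0,0,0],[0,0,0]],"gripper":[0.5,0.5,0.5,0.5,0.5,0.5,0.5,0.5,0.5,0.5,0.5]}' 50 |grep -E "ee_pos|force|t:"
python3 -m handwheel '{"offset":[[0,0,1.5],[0,0,3],[0,0,2.5],[0,0,0],[0,0,-2],[0,0,-2.5],[0,0,-1.5],[0,0,-0.7],[0,0,-0.3],[0,0,0],[0,0,0]],"delta_rot":[[0,0,0],[0,0,0],[0,0,0],[0,0,0],[0,0,0],[0,0,0],[0,0,0],[0,0,0],[0,0,0],[0,0,0],[0,0,0]],"gripper":[0.5,0.5,0.5,0.5,0.5,0.5,0.5,0.5,0.5,0.5,0.5]}' 50 |grep -E "ee_pos|force|t:"
```

```text
t: 26.8
ee_pos: [509.6, 16.7, 170.2]
ee_rot: [[-0.0, -0.354, 0.935], [-0.001, 0.935, 0.354], [-1.0, -0.001, -0.0]]
force: [-4.6, -1.2, 13.8]
t: 28.18
ee_pos: [509.6, 16.8, 170.3]
ee_rot: [[-0.0, -0.354, 0.935], [-0.001, 0.935, 0.354], [-1.0, -0.001, -0.0]]
force: [-5.1, -0.3, 14.5]
t: 29.55
ee_pos: [509.7, 16.8, 170.3]
ee_rot: [[0.0, -0.354, 0.935], [-0.001, 0.935, 0.354], [-1.0, -0.001, -0.0]]
force: [-5.3, -1.7, 13.7]
```

All three scrubbed. Return to the holder.

```bash
python3 -m handwheel '{"offset":[[0,0,2],[0,0,4],[0,0,5],[0,0,4],[3.9,-2,0],[3.9,-2,0],[3.9,-2,0],[3.9,-2,0],[0,0,0],[0,0,0]],"delta_rot":[[0,0,0],[0,0,0],[0,0,0],[0,0,0],[0,0,0],[0,0,0],[0,0,0],[0,0,0],[0,0,0],[0,0,0]],"gripper":[0.5,0.5,0.5,0.5,0.5,0.5,0.5,0.5,0.5,0.5]}' 50 |grep -E "ee_pos|force|t:"
python3 -c "
from h import *
snap('top','t6.png');snap('side','s6.png')"; python3 z.py t6.png t6z.png 180 110 430 290 3;python3 z.py s6.png s6z.png 180 90 360 250 4
```

```text
t: 30.8
ee_pos: [665.2, -62.6, 318.6]
ee_rot: [[-0.0, -0.355, 0.935], [0.001, 0.935, 0.355], [-1.0, 0.001, -0.0]]
force: [1.2, 1.1, -1.2]
```

View pics/t6z.png

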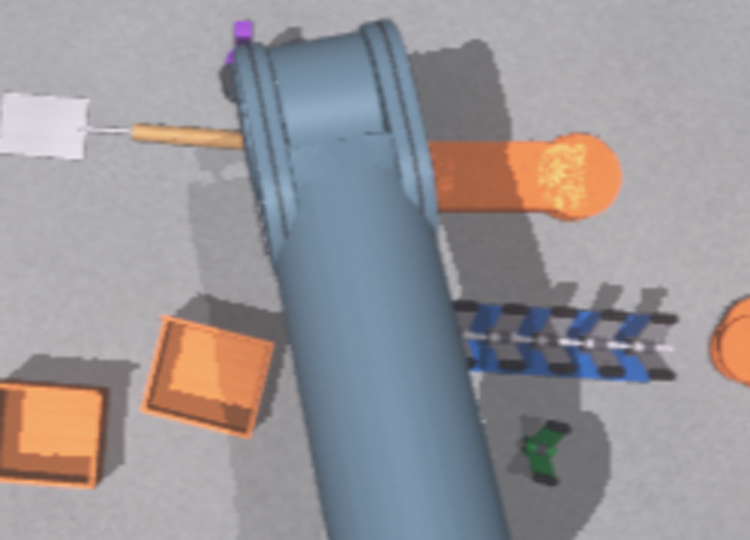

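View pics/s6z.png

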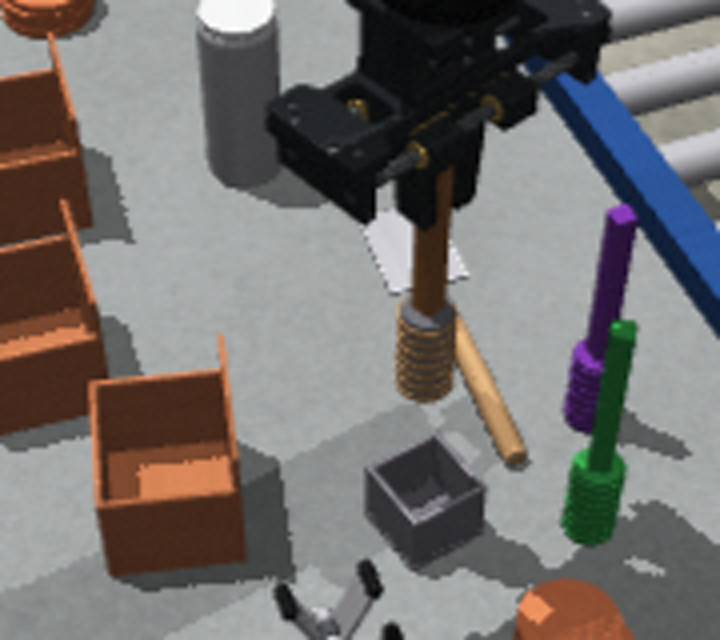

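```bash
python3 -m handwheel '{"offset":[[0,0,-3],[0,0,-4],[0,0,-3.5],[0,0,-2],[0,0,-1],[0,0,-0.7],[0,0,-0.4],[0,0,0],[0,0,0]],"delta_rot":[[0,0,0],[0,0,0],[0,0,0],[0,0,0],[0,0,0],[0,0,0],[0,0,0],[0,0,0],[0,0,0]],"gripper":[0.5,0.5,0.5,0.5,0.5,0.5,0.5,0.5,0.5]}' 50 |grep -E "ee_pos|force|t:"
python3 -m handwheel '{"offset":[[0,0,-0.1],[0,0,0]],"delta_rot":[[0,0,0],[0,0,0]],"gripper":[0.5,0.5]}' 30 |grep -E "ee_pos|force|t:"
```

```text
t: 32.02
ee_pos: [665.9, -63.3, 173.3]
ee_rot: [[0.001, -0.354, 0.935], [-0.0, 0.935, 0.354], [-1.0, -0.0, 0.001]]
force: [-0.9, -0.5, -1.1]
t: 32.28
ee_pos: [665.6, -63.3, 171.8]
ee_rot: [[0.0, -0.354, 0.935], [-0.0, 0.935, 0.354], [-1.0, -0.0, 0.0]]
force: [0.1, -0.2, -0.6]
```

```bash
python3 -m handwheel '{"offset":[[0,0,0],[0,0,0],[0,0,0],[0,0,0],[0,0,0],[0,0,2],[0,0,5],[0,0,5],[0,0,2]],"delta_rot":[[0,0,0],[0,0,0],[0,0,0],[0,0,0],[0,0,0],[0,0,0],[0,0,0],[0,0,0],[0,0,0]],"gripper":[8.8,8.8,8.8,8.8,8.8,8.8,8.8,8.8,8.8]}' 20 |grep -E "ee_pos|force|t:|width"
python3 -c "
from h import *
snap('side','s7.png')"; python3 z.py s7.png s7z.png 180 90 360 250 4
```

```text
t: 33.4
ee_pos: [667.0, -62.9, 316.6]
ee_rot: [[0.006, -0.354, 0.935], [-0.0, 0.935, 0.354], [-1.0, -0.002, 0.006]]
force: [0.1, -0.1, -0.6]
width: 88.2
```

View pics/s7z.png

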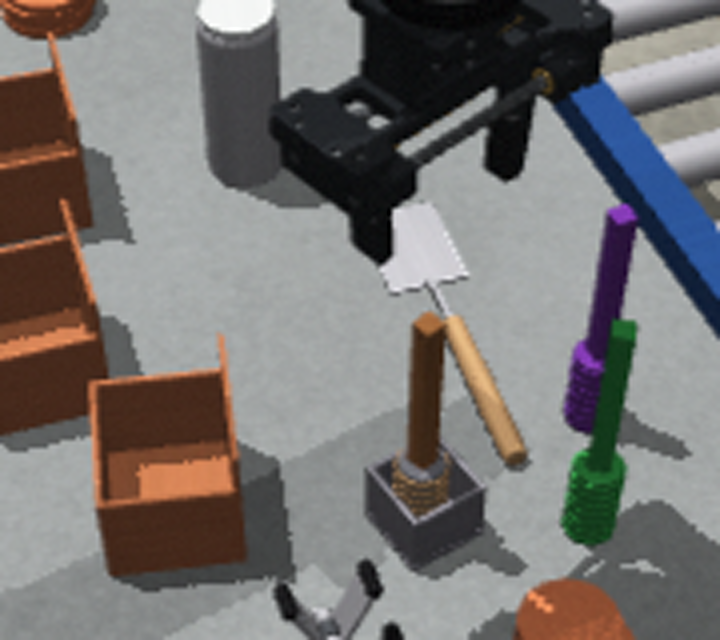

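Brush stands in its holder. Now measure the clips in the side view as well.

```bash
python3 z.py s7.png s7c.png 230 220 330 370 5.0; python3 - <<'E'
from h import *
q=snap('side')
for i in range(6):
    for sx in (28,-28):
        # top-cam estimate
        c=np.array([554-2.37*i,-174.7-46*i,140]); d=np.array([np.cos(-.049),np.sin(-.049),0])*sx
        print(i,sx,np.round((proj(q,c+d)-[230,220]+.5)*5))
E
```

```text
0 28 [212.  66.]
0 -28 [98. 97.]
1 28 [244. 145.]
1 -28 [128. 178.]
2 28 [278. 228.]
2 -28 [159. 263.]
3 28 [314. 317.]
3 -28 [192. 354.]
4 28 [353. 411.]
4 -28 [227. 451.]
5 28 [394. 512.]
5 -28 [264. 554.]
```

View pics/s7c.png

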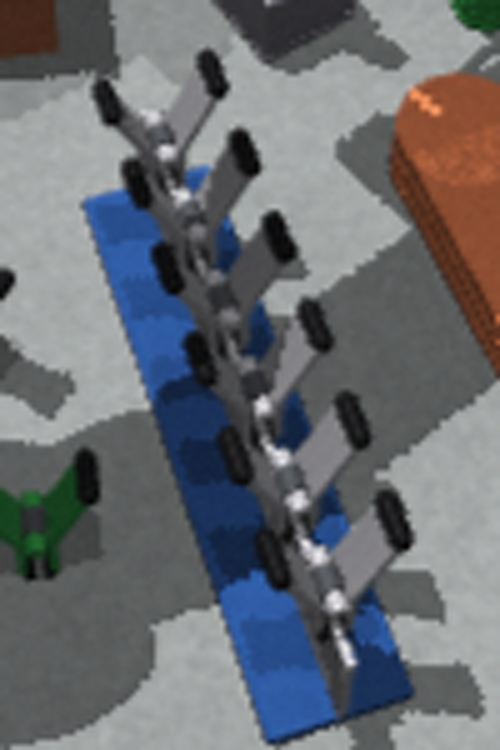

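```bash
python3 -m handwheel '{"offset":[[-2.8,-2.8,0],[-2.8,-2.8,0],[-2.8,-2.8,0],[-2.9,-2.85,0],[0,0,-5],[0,0,-4],[0,0,-2],[0,0,0],[0,0,0]],"delta_rot":[[0,0,-0.103],[0,0,-0.103],[0,0,-0.103],[0,0,-0.103],[0,0,0],[0,0,0],[0,0,0],[0,0,0],[0,0,0]],"gripper":[8.8,8.8,8.8,8.8,8.8,8.8,8.8,8.8,8.8]}' 20 |grep -E "force|t:|width"
python3 s.py
python3 -c "
from h import *
snap('side','s8.png');snap('top','t8.png')"; python3 z.py s8.png s8z.png 210 170 330 300 5
```

```text
t: 34.62
ee_rot: [[-0.0, 0.05, 0.999], [0.0, 0.999, -0.05], [-1.0, 0.0, -0.0]]
force: [0.1, -0.3, 0.1]
width: 88.0
t 34.62 pos [ 552.6 -175.8  201.9] yaw -2.85 axis [-0.  0. -1.] F [ 0.1 -0.3  0.1] w 88.0 q [ 0.56  0.52 -0.44  1.75  0.26  0.93 -0.04]
```

View pics/s8z.png

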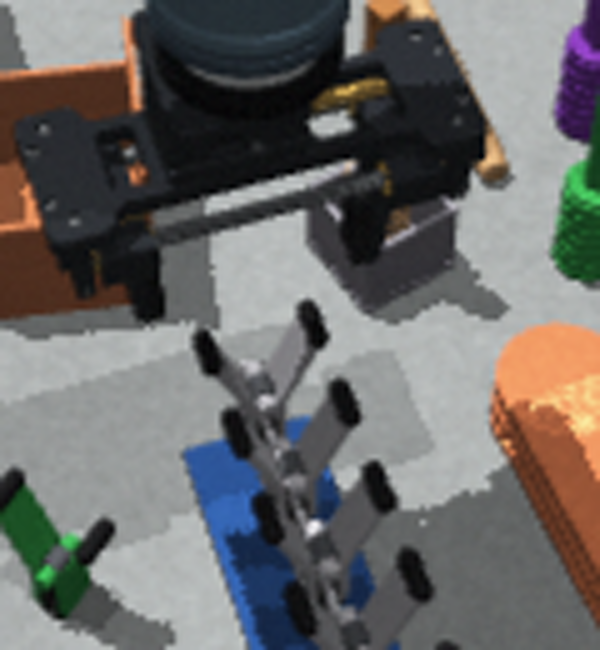

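```bash
python3 -m handwheel '{"offset":[[0.1,0,-3],[0,0,-2.5],[0,0,-1.1],[0,0,0],[0,0,0],[0,0,0],[0,0,0],[0,0,0],[0,0,0],[0,0,0],[0,0,0]],"delta_rot":[[0,0,0],[0,0,0],[0,0,0],[0,0,0],[0,0,0],[0,0,0],[0,0,0],[0,0,0],[0,0,0],[0,0,0],[0,0,0]],"gripper":[8.8,8.8,8.8,8.8,3,3,3,3,3,3,3]}' 20 |grep -E "force|t:|width"
python3 s.py
python3 -c "
from h import *
snap('side','s9.png');snap('top','t9.png')"; python3 z.py s9.png s9z.png 210 170 330 300 5
```

```text
t: 36.1
ee_rot: [[-0.0, 0.05, 0.999], [-0.0, 0.999, -0.05], [-1.0, -0.0, -0.0]]
force: [-0.7, -0.6, -1.0]
width: 31.4
t 36.1 pos [ 553.5 -175.9  135.6] yaw -2.87 axis [-0. -0. -1.] F [-0.7 -0.6 -1. ] w 31.4 q [ 0.53  0.61 -0.4   1.79  0.32  0.81 -0.08]
```

View pics/s9z.png

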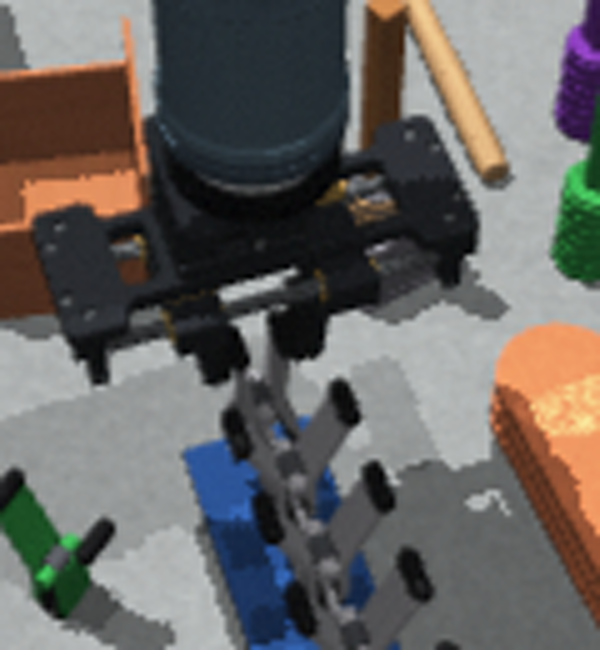

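```bash
python3 -m handwheel '{"offset":[[0,0,1],[0,0,3],[0,0,4],[0,0,3],[0.2,5.2,0],[0.2,5.2,0],[0.2,5.2,0],[0.1,5.3,0],[0,0,0],[0,0,0]],"delta_rot":[[0,0,0],[0,0,0],[0,0,0],[0,0,0],[0,0,-0.043],[0,0,-0.043],[0,0,-0.043],[0,0,-0.043],[0,0,0],[0,0,0]],"gripper":[3,3,3,3,3,3,3,3,3,3]}' 20 |grep -E "t:|width"
python3 s.py
python3 -c "
from h import *
snap('side','s10.png');snap('top','t10.png')"; python3 z.py s10.png s10z.png 180 80 310 240 5;python3 z.py t10.png t10z.png 180 150 420 280 3
```

```text
t: 37.45
ee_rot: [[0.0, 0.22, 0.976], [-0.001, 0.976, -0.22], [-1.0, -0.001, 0.001]]
width: 31.5
t 37.45 pos [560.7  32.6 246.1] yaw -12.7 axis [ 0.    -0.001 -1.   ] F [ 0.6 -1.3 -1. ] w 31.5 q [ 0.23  0.44 -0.48  1.76  0.23  1.   -0.56]
```

View pics/s10z.png

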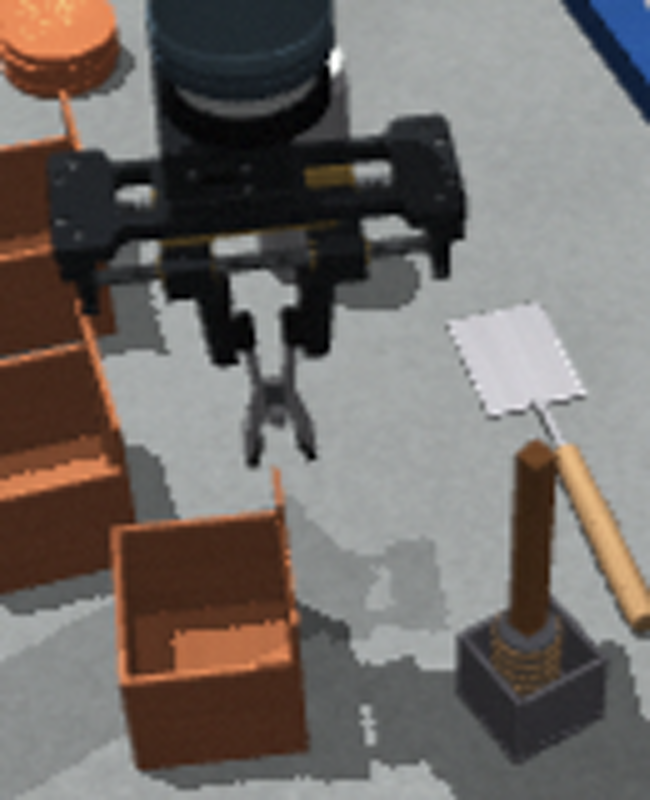

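View pics/t10z.png

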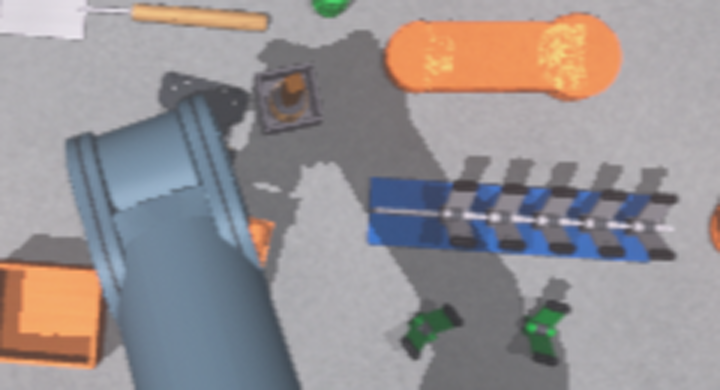

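```bash
python3 - <<'E'
from h import *
q=snap('side')
f=lambda X:np.round((proj(q,X)-[180,80]+.5)*5)
for z in (155,160,165,170): print(z,f([560.7,32.6,z]))
print(f([560.7,32.6,165+38]),f([560.7,32.6,165+88]))
E
```

```text
155 [277. 454.]
160 [276. 447.]
165 [276. 440.]
170 [275. 434.]
[271. 389.] [265. 317.]
```

Clip is open (width 31.5), squarely above the wall at predicted pixels. Lower and release.

```bash
python3 -m handwheel '{"offset":[[0,0,-2.5],[0,0,-2.5],[0,0,-1.5],[0,0,-0.7],[0,0,0],[0,0,0]],"delta_rot":[[0,0,0],[0,0,0],[0,0,0],[0,0,0],[0,0,0],[0,0,0]],"gripper":[3,3,3,3,3,3]}' 20 |grep -E "t:|width"
python3 s.py
python3 -c "
from h import *
snap('side','s11.png')"; python3 z.py s11.png s11z.png 180 80 310 240 5
```

```text
t: 38.35
ee_rot: [[0.001, 0.22, 0.975], [0.0, 0.975, -0.22], [-1.0, 0.0, 0.001]]
width: 31.7
t 38.35 pos [561.2  33.2 174.5] yaw -12.72 axis [ 0.001  0.    -1.   ] F [-1.   0.6 -0.3] w 31.7 q [ 0.2   0.53 -0.45  1.82  0.29  0.86 -0.61]
```

View pics/s11z.png

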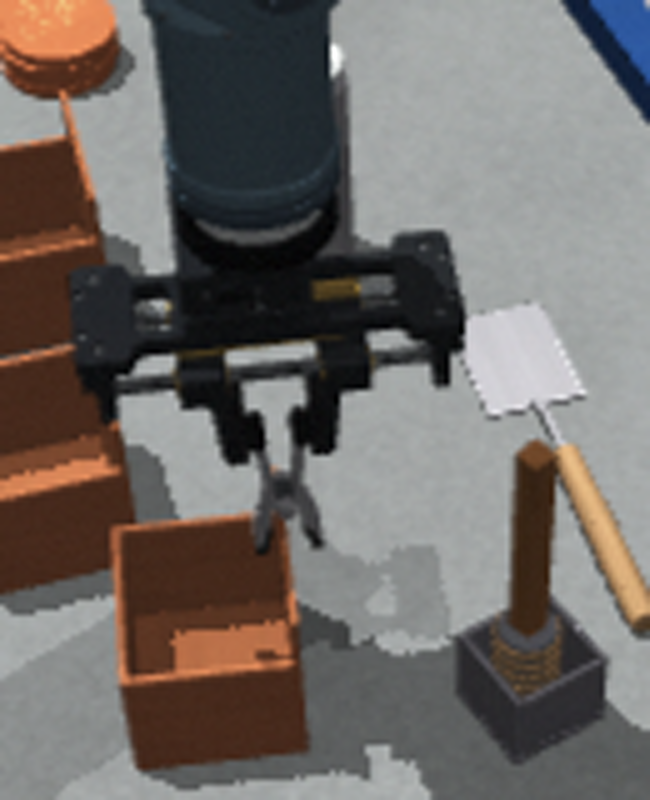

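```bash
python3 -m handwheel '{"offset":[[0,0,0],[0,0,0],[0,0,0],[0,0,0],[0,0,0],[0,0,2],[0,0,5],[0,0,4],[0,0,0]],"delta_rot":[[0,0,0],[0,0,0],[0,0,0],[0,0,0],[0,0,0],[0,0,0],[0,0,0],[0,0,0],[0,0,0]],"gripper":[8.8,8.8,8.8,8.8,8.8,8.8,8.8,8.8,8.8]}' 20 |grep -E "t:|width"
python3 s.py
python3 -c "
from h import *
snap('side','s12.png')"; python3 z.py s12.png s12z.png 180 80 310 240 5
```

```text
t: 39.52
ee_rot: [[0.007, 0.22, 0.975], [0.0, 0.975, -0.22], [-1.0, 0.002, 0.007]]
width: 87.7
t 39.52 pos [562.7  33.6 287.2] yaw -12.73 axis [ 0.007  0.    -1.   ] F [-0.3  0.6  0.2] w 87.7 q [ 0.24  0.39 -0.49  1.72  0.21  1.08 -0.54]
```

View pics/s12z.png

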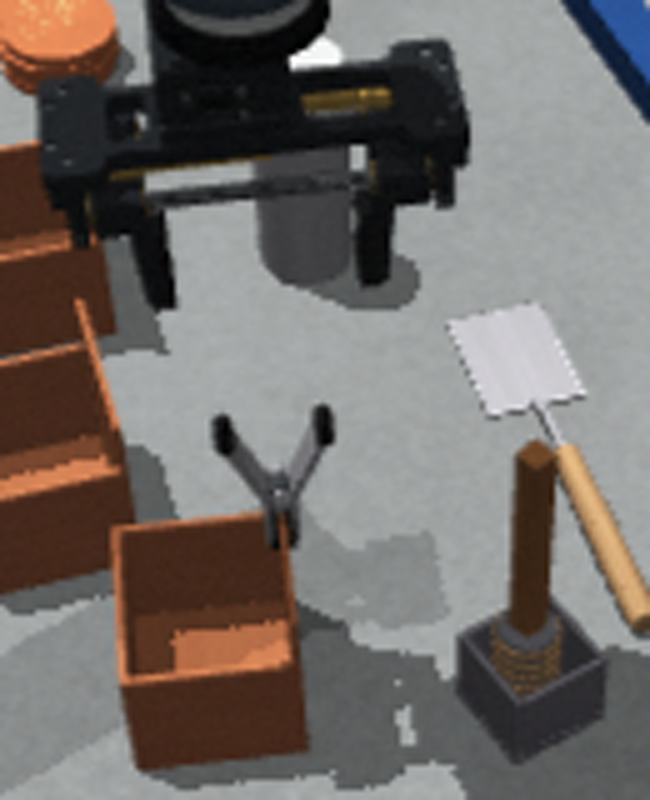

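First clip snapped on upright. Next clip (551.5, -221.5).

```bash
python3 -m handwheel '{"offset":[[-0.2,-5.1,0],[-0.2,-5.1,0],[-0.2,-5.1,0],[-0.2,-5.1,0],[-0.2,-5.1,0],[0,0,-4],[0,0,-5],[0,0,-2],[0,0,0],[0,0,0]],"delta_rot":[[0,0,0.0346],[0,0,0.0346],[0,0,0.0346],[0,0,0.0346],[0,0,0.0346],[0,0,0],[0,0,0],[0,0,0],[0,0,0],[0,0,0]],"gripper":[8.8,8.8,8.8,8.8,8.8,8.8,8.8,8.8,8.8,8.8]}' 20 |grep -E "t:|width"
python3 s.py
```

```text
t: 40.83
ee_rot: [[0.002, 0.049, 0.999], [-0.001, 0.999, -0.049], [-1.0, -0.001, 0.002]]
width: 88.0
t 40.83 pos [ 551.7 -221.9  175.2] yaw -2.79 axis [ 0.002 -0.001 -1.   ] F [ 0.6 -0.   0.4] w 88.0 q [ 0.6   0.57 -0.4   1.74  0.27  0.89  0.03]
```

```bash
python3 -m handwheel '{"offset":[[0,0,-2.4],[0,0,-1.5],[0,0,0],[0,0,0],[0,0,0],[0,0,0],[0,0,0],[0,0,0],[0,0,0],[0,0,0],[0,0,0]],"delta_rot":[[0,0,0],[0,0,0],[0,0,0],[0,0,0],[0,0,0],[0,0,0],[0,0,0],[0,0,0],[0,0,0],[0,0,0],[0,0,0]],"gripper":[8.8,8.8,8.8,3,3,3,3,3,3,3,3]}' 20 |grep -E "t:|width"
python3 s.py
```

```text
t: 42.2
ee_rot: [[-0.0, 0.049, 0.999], [-0.0, 0.999, -0.049], [-1.0, -0.0, -0.0]]
width: 31.4
t 42.2 pos [ 550.6 -221.8  134.7] yaw -2.81 axis [-0. -0. -1.] F [-0.4 -0.1 -1. ] w 31.4 q [ 0.59  0.62 -0.38  1.76  0.3   0.82  0.01]
```

```bash
python3 -m handwheel '{"offset":[[0,0,1],[0,0,3],[0,0,4],[0,0,4],[-0.1,5.1,0],[-0.1,5,0],[0,5,0],[0,5.1,0],[0,0,0],[0,0,0]],"delta_rot":[[0,0,0],[0,0,0],[0,0,0],[0,0,0],[0,0,-0.0433],[0,0,-0.0433],[0,0,-0.0433],[0,0,-0.0433],[0,0,0],[0,0,0]],"gripper":[3,3,3,3,3,3,3,3,3,3]}' 20 |grep -E "t:|width"
python3 s.py
python3 -c "
from h import *
snap('side','s13.png');snap('top','t13.png')"; python3 z.py s13.png s13z.png 130 80 310 240 4
```

```text
t: 43.45
ee_rot: [[0.0, 0.22, 0.975], [-0.001, 0.975, -0.22], [-1.0, -0.001, 0.001]]
width: 31.6
t 43.45 pos [548.7 -20.6 255.2] yaw -12.72 axis [ 0.    -0.001 -1.   ] F [-0.4  0.7 -0.5] w 31.6 q [ 0.32  0.4  -0.46  1.79  0.21  1.   -0.45]
```

View pics/s13z.png

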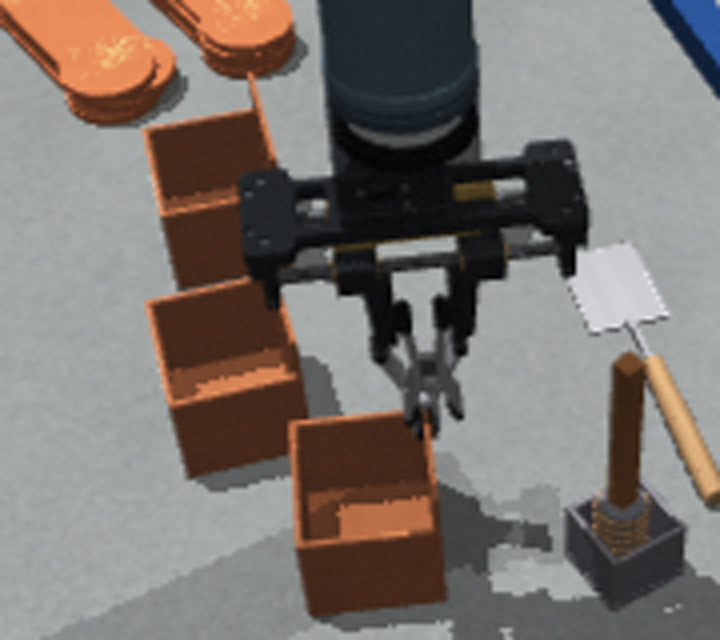

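```bash
python3 -m handwheel '{"offset":[[0,0,-3],[0,0,-3],[0,0,-1.5],[0,0,-0.7],[0,0,0],[0,0,0]],"delta_rot":[[0,0,0],[0,0,0],[0,0,0],[0,0,0],[0,0,0],[0,0,0]],"gripper":[3,3,3,3,3,3]}' 20 |grep -E "t:|width"
python3 s.py
python3 -c "
from h import *
snap('side','s14.png')"; python3 z.py s14.png s14z.png 180 80 310 240 5
```

```text
t: 44.3
ee_rot: [[0.002, 0.22, 0.975], [-0.0, 0.975, -0.22], [-1.0, 0.0, 0.002]]
width: 31.3
t 44.3 pos [549.3 -19.8 173.6] yaw -12.74 axis [ 0.002 -0.    -1.   ] F [ 0.8  0.5 -0.6] w 31.3 q [ 0.29  0.51 -0.43  1.85  0.28  0.84 -0.5 ]
```

View pics/s14z.png

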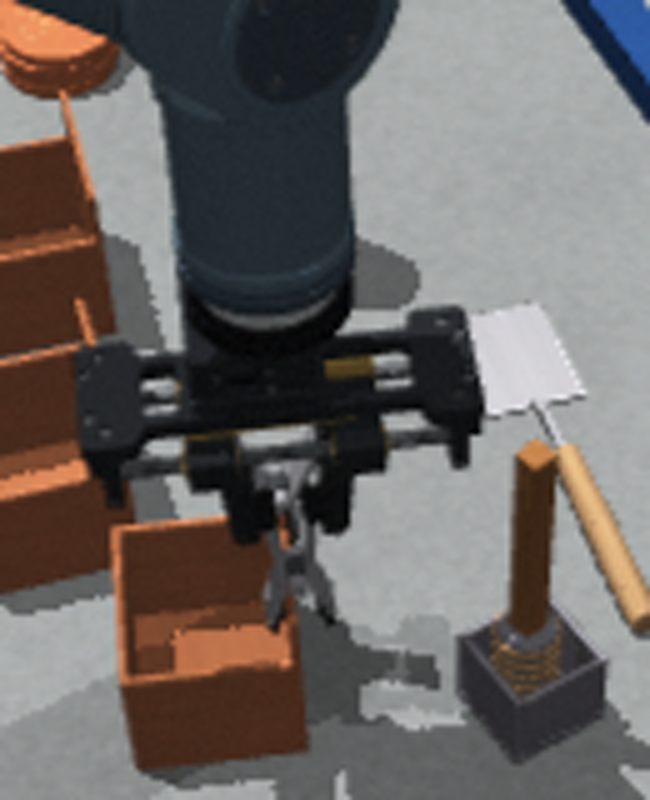

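```bash
python3 -m handwheel '{"offset":[[0,0,0],[0,0,0],[0,0,0],[0,0,0],[0,0,0],[0,0,2],[0,0,5],[0,0,4],[0,0,0]],"delta_rot":[[0,0,0],[0,0,0],[0,0,0],[0,0,0],[0,0,0],[0,0,0],[0,0,0],[0,0,0],[0,0,0]],"gripper":[8.8,8.8,8.8,8.8,8.8,8.8,8.8,8.8,8.8]}' 20 |grep -E "t:|width"
python3 s.py
python3 -c "
from h import *
snap('side','s15.png')"; python3 z.py s15.png s15z.png 180 80 310 240 5
```

```text
t: 45.48
ee_rot: [[0.007, 0.221, 0.975], [-0.0, 0.975, -0.221], [-1.0, 0.001, 0.007]]
width: 87.9
t 45.48 pos [550.8 -19.6 286.2] yaw -12.74 axis [ 0.007 -0.    -1.   ] F [-0.1  0.7 -0.9] w 87.9 q [ 0.33  0.37 -0.47  1.75  0.19  1.06 -0.43]
```

View pics/s15z.png

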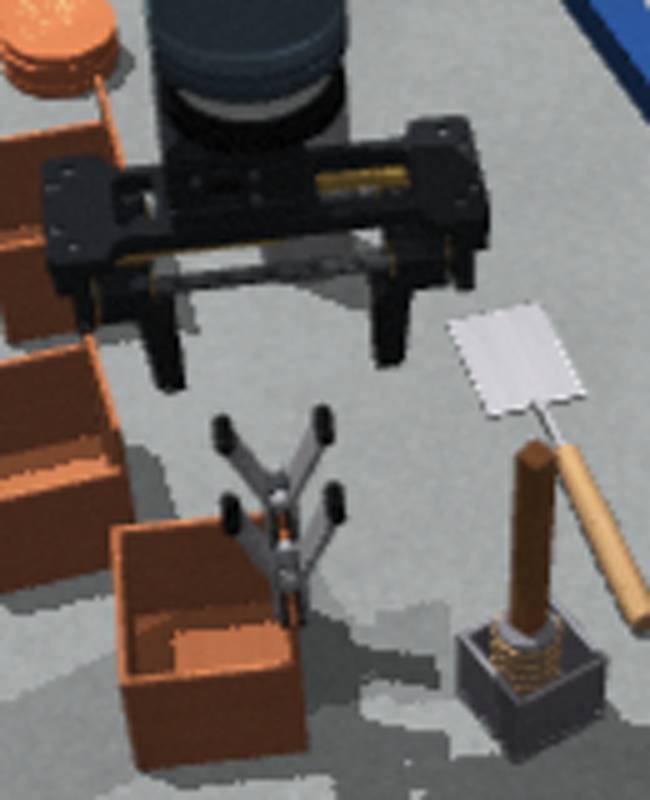

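Tin 3 has both clips. Tin 1 seems to have been knocked aside just now; I'll remeasure it when the view is free. Next clip (549.5, -267).

```bash
python3 -m handwheel '{"offset":[[0,-5,0],[0,-5,0],[0,-4.9,0],[0,-4.9,0],[0,-4.9,0],[0,0,-4],[0,0,-5],[0,0,-2],[0,0,0],[0,0,0]],"delta_rot":[[0,0,0.0346],[0,0,0.0346],[0,0,0.0346],[0,0,0.0346],[0,0,0.0346],[0,0,0],[0,0,0],[0,0,0],[0,0,0],[0,0,0]],"gripper":[8.8,8.8,8.8,8.8,8.8,8.8,8.8,8.8,8.8,8.8]}' 20 |grep -E "t:|width"
python3 s.py
python3 -c "
from h import *
snap('side','s16.png');snap('top','t16.png')"; python3 z.py s16.png s16z.png 150 90 310 240 4;python3 z.py t16.png t16z.png 100 165 300 280 4
```

```text
t: 46.78
ee_rot: [[0.002, 0.049, 0.999], [-0.001, 0.999, -0.049], [-1.0, -0.001, 0.002]]
width: 88.0
t 46.77 pos [ 549.7 -267.   174.3] yaw -2.8 axis [ 0.002 -0.001 -1.   ] F [-1.  -0.8 -0.6] w 88.0 q [ 0.65  0.59 -0.38  1.69  0.27  0.9   0.12]
```

View pics/s16z.png

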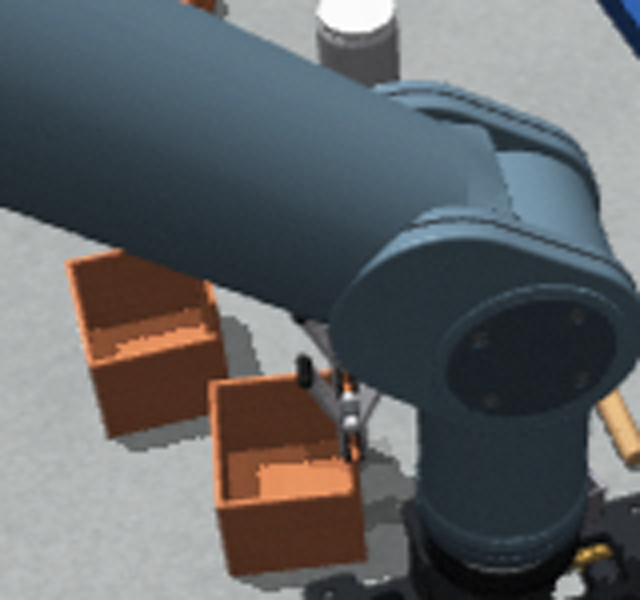

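View pics/t16z.png

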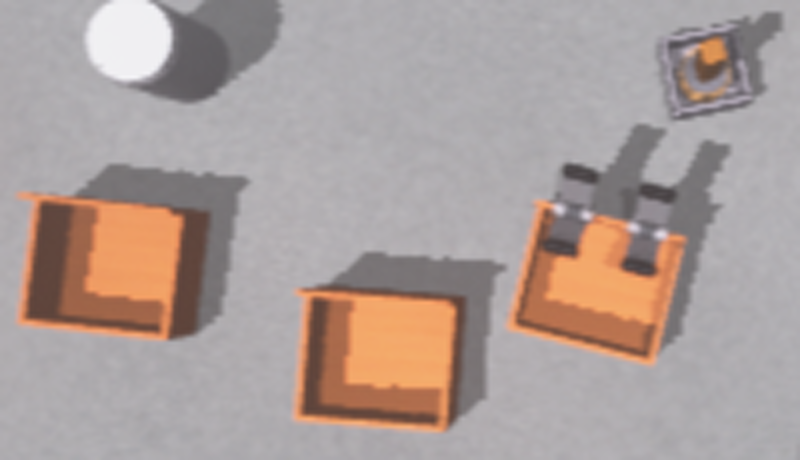

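Tin 1 moved about +25 mm in x (zoom corners now (18,195), (22,324), (168,339)); tin 3's two clips sit left and right. Continue with clip 3.

```bash
python3 -m handwheel '{"offset":[[0,0,-2.4],[0,0,-1.5],[0,0,0],[0,0,0],[0,0,0],[0,0,0],[0,0,0],[0,0,0],[0,0,0],[0,0,0],[0,0,0]],"delta_rot":[[0,0,0],[0,0,0],[0,0,0],[0,0,0],[0,0,0],[0,0,0],[0,0,0],[0,0,0],[0,0,0],[0,0,0],[0,0,0]],"gripper":[8.8,8.8,8.8,3,3,3,3,3,3,3,3]}' 20 |grep -E "t:|width"
python3 s.py
python3 - <<'E'
from fit import *
p=snap('top')
def T(l): return [('t',k,((u+.5)/4-.5+100,(v+.5)/4-.5+165)) for k,u,v in l]
for o in ([('BL',28,231),('FL',30,358),('FR',180,374)],[('BL',18,195),('FL',22,324),('FR',168,339)],[('BL',298,290),('FL',296,420),('FR',447,430)]):
    v,r=fit(T(o),p,p,[490,370,0]);print(np.round(v,3),np.degrees(v[2]))
for v in ((451.8,177.4,-.056),):
    for s in (27,-27): print(R(v[2])@[46,s,0]+[v[0],v[1],0])
E
```

```text
t: 48.25
ee_rot: [[-0.0, 0.049, 0.999], [0.0, 0.999, -0.049], [-1.0, 0.0, -0.0]]
width: 31.5
t 48.25 pos [ 548.6 -266.8  133.7] yaw -2.82 axis [-0.  0. -1.] F [-0.2  1.2 -1. ] w 31.5 q [ 0.64  0.64 -0.36  1.72  0.29  0.83  0.1 ]
[ 4.90345e+02  3.72468e+02 -8.10000e-02] -4.640500084732847
[ 5.15510e+02  3.80548e+02 -8.10000e-02] -4.664867048696538
[450.591 177.739  81.624] 4676.703869339959
[499.2391007  201.78302124   0.        ]
[496.216681   147.86767112   0.        ]
```

```bash
python3 - <<'E'
from h import *
p=snap('top');q=snap('side')
print(atz(p,((129+.5)/4-.5+100,(40+.5)/4-.5+165),160))
print(atz(q,((356+.5)/4-.5+150,(8+.5)/4-.5+90),160))
E
```

```text
[673.48380298 341.39310372 160.        ]
[675.68092115 338.21184776 160.        ]
```

```bash
python3 -m handwheel '{"offset":[[0,0,1],[0,0,4],[0,0,5],[0,0,5.6],[-0.6,5.9,0],[-0.6,5.9,0],[-0.6,5.8,0],[-0.6,5.8,0],[-0.6,5.9,0],[-0.6,5.8,0],[-0.6,5.9,0],[-0.7,5.9,0]],"delta_rot":[[0,0,0],[0,0,0],[0,0,0],[0,0,0],[0,0,0],[0,0,0],[0,0,0],[0,0,0],[0,0,0],[0,0,0],[0,0,0],[0,0,-0.007]],"gripper":[3,3,3,3,3,3,3,3,3,3,3,3]}' 20 |grep -E "t:|width"
python3 -m handwheel '{"offset":[[0,0,-2.5],[0,0,-2.5],[0,0,0]],"delta_rot":[[0,0,0],[0,0,0],[0,0,0]],"gripper":[3,3,3]}' 20 |grep -E "t:|width"
python3 s.py
python3 -c "
from h import *
snap('side','s17.png');snap('top','t17.png')"; python3 z.py s17.png s17z.png 130 40 310 200 4;python3 z.py t17.png t17z.png 100 165 300 280 4
```

```text
t: 49.9
ee_rot: [[0.001, 0.057, 0.998], [-0.0, 0.998, -0.057], [-1.0, 0.0, 0.001]]
width: 31.5
t: 50.28
ee_rot: [[-0.003, 0.056, 0.998], [-0.001, 0.998, -0.056], [-1.0, -0.002, -0.003]]
width: 31.4
t 50.27 pos [498.5 201.7 238.9] yaw -3.2 axis [-0.003 -0.001 -1.   ] F [ 0.1  0.8 -1.3] w 31.4 q [-0.01  0.43 -0.59  1.82  0.28  0.98 -0.77]
```

View pics/s17z.png

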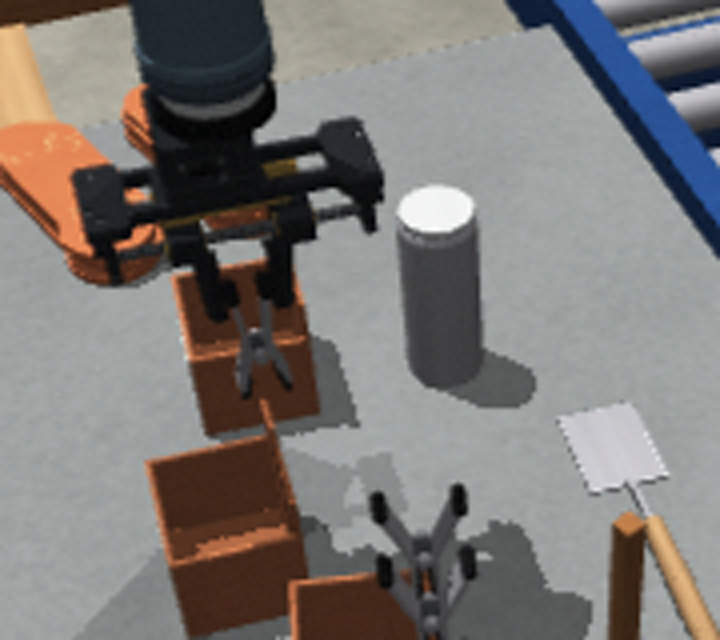

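View pics/t17z.png

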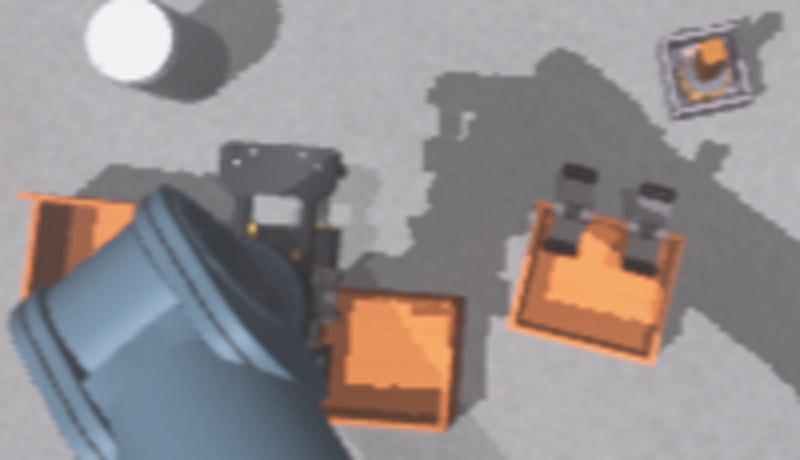

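Clip above tin 2's wall, tin 2 unmoved. Lower.

```bash
python3 -m handwheel '{"offset":[[0,0,-2.5],[0,0,-2],[0,0,-1.4],[0,0,-0.6],[0,0,0],[0,0,0]],"delta_rot":[[0,0,0],[0,0,0],[0,0,0],[0,0,0],[0,0,0],[0,0,0]],"gripper":[3,3,3,3,3,3]}' 20 |grep -E "t:|width"
python3 s.py
python3 -c "
from h import *
snap('side','s18.png')"; python3 z.py s18.png s18z.png 130 40 310 200 4
```

```text
t: 51.12
ee_rot: [[0.001, 0.056, 0.998], [0.0, 0.998, -0.056], [-1.0, 0.001, 0.001]]
width: 31.8
t 51.12 pos [500.  202.5 175.4] yaw -3.22 axis [ 0.001  0.    -1.   ] F [-0.5 -0.5 -0.2] w 31.8 q [-0.04  0.51 -0.55  1.87  0.35  0.85 -0.82]
```

View pics/s18z.png

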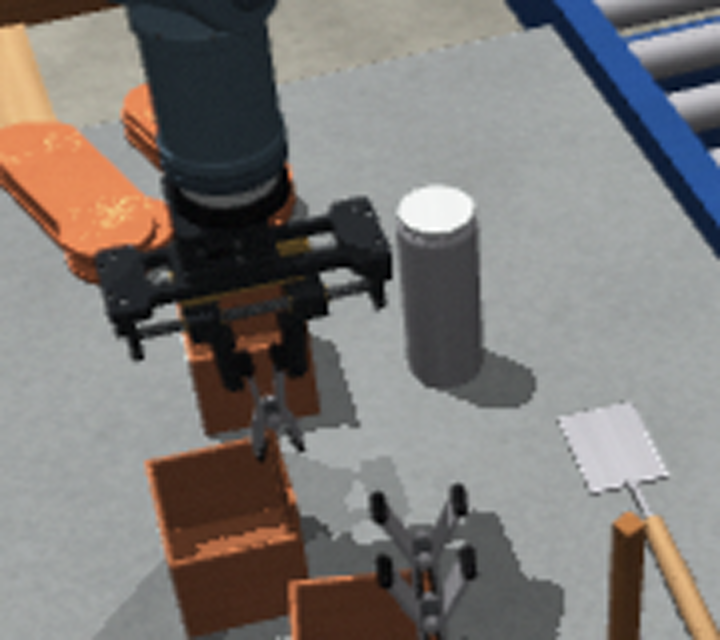

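Straddling the wall. Down another 2 mm, release, lift, and return over the rail.

```bash
python3 -m handwheel '{"offset":[[0,0,-0.2],[0,0,0],[0,0,0],[0,0,0],[0,0,0],[0,0,0],[0,0,0],[0,0,2],[0,0,5],[0,0,5],[0,0,0]],"delta_rot":[[0,0,0],[0,0,0],[0,0,0],[0,0,0],[0,0,0],[0,0,0],[0,0,0],[0,0,0],[0,0,0],[0,0,0],[0,0,0]],"gripper":[3,3,8.8,8.8,8.8,8.8,8.8,8.8,8.8,8.8,8.8]}' 20 |grep -E "t:|width"
python3 s.py
python3 -c "
from h import *
snap('side','s19.png')"; python3 z.py s19.png s19z.png 130 40 310 200 4
```

```text
t: 52.55
ee_rot: [[0.008, 0.056, 0.998], [0.003, 0.998, -0.056], [-1.0, 0.003, 0.007]]
width: 88.1
t 52.55 pos [501.7 203.5 296.8] yaw -3.23 axis [ 0.008  0.003 -1.   ] F [ 0.1  0.7 -0.9] w 88.1 q [ 0.02  0.36 -0.61  1.76  0.23  1.09 -0.73]
```

View pics/s19z.png

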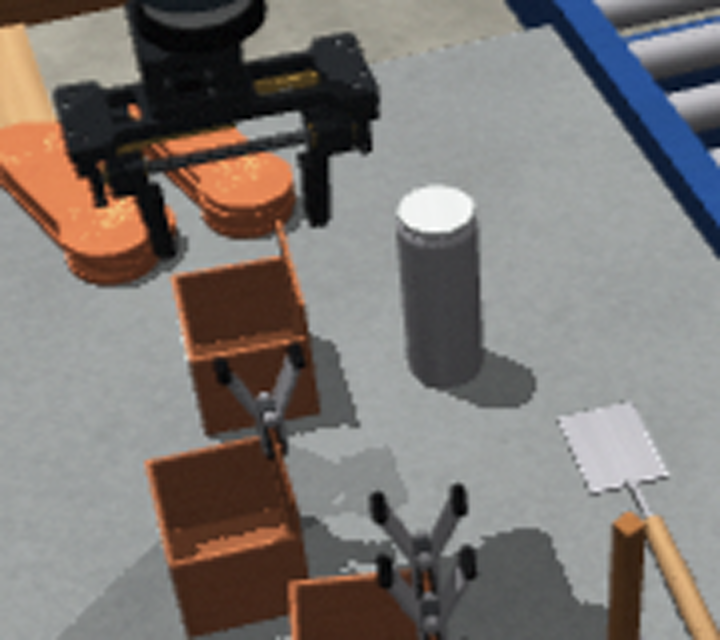

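```bash
python3 -m handwheel '{"offset":[[0.5,-5.7,0],[0.5,-5.7,0],[0.5,-5.7,0],[0.5,-5.7,0],[0.5,-5.7,0],[0.5,-5.7,0],[0.5,-5.7,0],[0.6,-5.8,0],[0.6,-5.8,0],[0,0,-4],[0,0,-5],[0,0,-3]],"delta_rot":[[0,0,0],[0,0,0],[0,0,0],[0,0,0],[0,0,0],[0,0,0],[0,0,0],[0,0,0],[0,0,0.007],[0,0,0],[0,0,0],[0,0,0]],"gripper":[8.8,8.8,8.8,8.8,8.8,8.8,8.8,8.8,8.8,8.8,8.8,8.8]}' 20 |grep -E "t:|width"
python3 -m handwheel '{"offset":[[0,0,0],[0,0,0]],"delta_rot":[[0,0,0],[0,0,0]],"gripper":[8.8,8.8]}' 20 |grep -E "t:|width"
python3 s.py
python3 - <<'E'
from fit import *
p=snap('top');q=snap('side')
O=[('t',k,((u+.5)/4-.5+100,(v+.5)/4-.5+165)) for k,u,v in [('BL',18,195),('FL',22,324),('FR',168,339)]]
O+=[('s',k,((u+.5)/4-.5+130,(v+.5)/4-.5+40)) for k,u,v in [('FL',174,277),('FR',189,360),('BL',281,222),('bFR',208,436)]]
v,r=fit(O,p,q,[517,380,-.08]);print(np.round(v,3),np.round(r.reshape(-1,2),1).tolist())
for s in (27,-27): print(R(v[2])@[46,s,0]+[v[0],v[1],0])
E
```

```text
t: 54.1
ee_rot: [[-0.005, 0.049, 0.999], [0.002, 0.999, -0.049], [-1.0, 0.002, -0.005]]
width: 88.1
t: 54.35
ee_rot: [[0.001, 0.049, 0.999], [-0.0, 0.999, -0.049], [-1.0, -0.0, 0.001]]
width: 87.8
t 54.35 pos [ 547.  -312.9  173.3] yaw -2.81 axis [ 0.001 -0.    -1.   ] F [0.4 0.3 0.3] w 87.8 q [ 0.71  0.62 -0.37  1.64  0.26  0.93  0.19]
[ 5.16861e+02  3.79551e+02 -8.60000e-02] [[0.4, -1.0], [-0.1, -0.2], [0.7, -0.3], [-1.2, -0.5], [0.1, 0.4], [-0.5, -0.8], [-0.6, -0.2]]
[565.01422548 402.49174064   0.        ]
[560.36686628 348.69209331   0.        ]
```

```bash
python3 -m handwheel '{"offset":[[0,0,-2.4],[0,0,-1.4],[0,0,0],[0,0,0],[0,0,0],[0,0,0],[0,0,0],[0,0,0],[0,0,0],[0,0,0],[0,0,0]],"delta_rot":[[0,0,0],[0,0,0],[0,0,0],[0,0,0],[0,0,0],[0,0,0],[0,0,0],[0,0,0],[0,0,0],[0,0,0],[0,0,0]],"gripper":[8.8,8.8,8.8,3,3,3,3,3,3,3,3]}' 20 |grep -E "t:|width"
python3 s.py
```

```text
t: 55.82
ee_rot: [[-0.0, 0.049, 0.999], [-0.0, 0.999, -0.049], [-1.0, -0.0, -0.0]]
width: 31.2
t 55.83 pos [ 546.5 -312.8  134.7] yaw -2.82 axis [-0. -0. -1.] F [-0.3 -0.7 -0.8] w 31.2 q [ 0.7   0.67 -0.35  1.66  0.29  0.86  0.17]
```

```bash
python3 -m handwheel '{"offset":[[0,0,1],[0,0,4],[0,0,5],[0,0,5.6],[-0.6,5.8,0],[-0.6,5.8,0],[-0.6,5.7,0],[-0.6,5.7,0],[-0.6,5.8,0],[-0.6,5.7,0],[-0.7,5.8,0],[-0.7,5.8,0]],"delta_rot":[[0,0,0],[0,0,0],[0,0,0],[0,0,0],[0,0,0],[0,0,0],[0,0,0],[0,0,0],[0,0,0],[0,0,0],[0,0,0],[0,0,-0.007]],"gripper":[3,3,3,3,3,3,3,3,3,3,3,3]}' 20 |grep -E "t:|width"
python3 -m handwheel '{"offset":[[0,0,-2.5],[0,0,-2.5],[0,0,0],[0,0,0]],"delta_rot":[[0,0,0],[0,0,0],[0,0,0],[0,0,0]],"gripper":[3,3,3,3]}' 20 |grep -E "t:|width"
python3 s.py
python3 -c "
from h import *
snap('side','s20.png');snap('top','t20.png')"; python3 z.py s20.png s20z.png 130 40 310 200 4
```

```text
t: 57.32
ee_rot: [[0.002, 0.057, 0.998], [-0.0, 0.998, -0.057], [-1.0, -0.0, 0.002]]
width: 31.5
t: 57.82
ee_rot: [[0.002, 0.056, 0.998], [0.0, 0.998, -0.056], [-1.0, 0.0, 0.001]]
width: 31.6
t 57.83 pos [497.2 148.3 242. ] yaw -3.23 axis [ 0.002  0.    -1.   ] F [-0.5 -0.2 -0.2] w 31.6 q [ 0.09  0.39 -0.59  1.87  0.26  0.96 -0.66]
```

View pics/s20z.png

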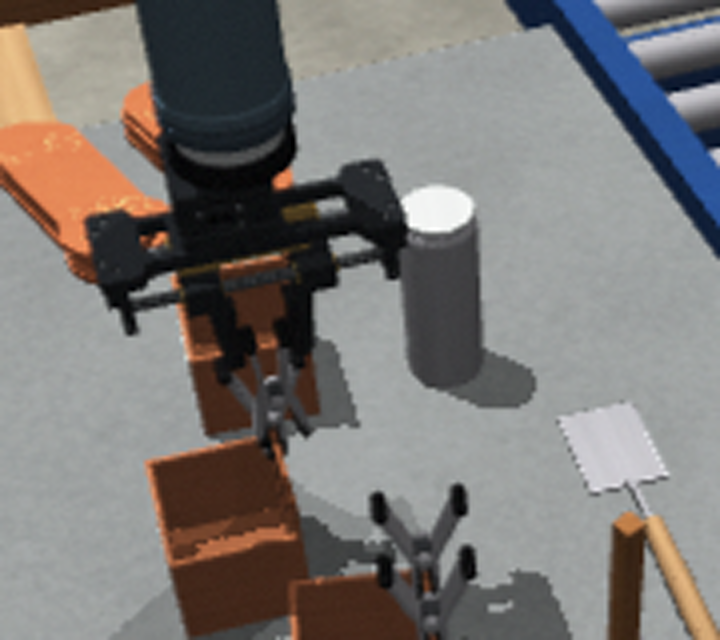

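```bash
python3 -m handwheel '{"offset":[[0,0,-2.5],[0,0,-2.2],[0,0,-1.5],[0,0,-0.7],[0,0,0],[0,0,0]],"delta_rot":[[0,0,0],[0,0,0],[0,0,0],[0,0,0],[0,0,0],[0,0,0]],"gripper":[3,3,3,3,3,3]}' 20 |grep -E "t:|width"
python3 s.py
python3 -c "
from h import *
snap('side','s21.png')"; python3 z.py s21.png s21z.png 130 40 310 200 4
```

```text
t: 58.68
ee_rot: [[0.001, 0.056, 0.998], [0.0, 0.998, -0.056], [-1.0, 0.0, 0.001]]
width: 32.0
t 58.67 pos [497.1 148.4 172.4] yaw -3.22 axis [ 0.001  0.    -1.   ] F [ 0.9  0.8 -1.2] w 32.0 q [ 0.05  0.48 -0.54  1.93  0.34  0.82 -0.73]
```

View pics/s21z.png

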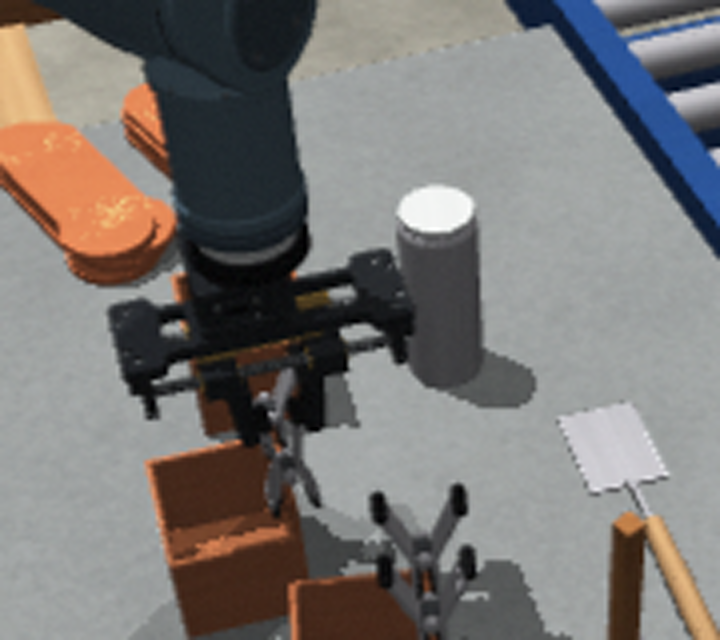

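```bash
python3 -m handwheel '{"offset":[[0,0,0],[0,0,0],[0,0,0],[0,0,0],[0,0,0],[0,0,2],[0,0,5],[0,0,5],[0,0,0]],"delta_rot":[[0,0,0],[0,0,0],[0,0,0],[0,0,0],[0,0,0],[0,0,0],[0,0,0],[0,0,0],[0,0,0]],"gripper":[8.8,8.8,8.8,8.8,8.8,8.8,8.8,8.8,8.8]}' 20 |grep -E "t:|width"
python3 s.py
python3 -c "
from h import *
snap('side','s22.png')"; python3 z.py s22.png s22z.png 130 40 310 200 4
```

```text
t: 59.85
ee_rot: [[0.008, 0.056, 0.998], [0.002, 0.998, -0.056], [-1.0, 0.002, 0.008]]
width: 88.1
t 59.85 pos [498.9 149.3 295.6] yaw -3.23 axis [ 0.008  0.002 -1.   ] F [-0.3 -0.2 -0.3] w 88.1 q [ 0.12  0.32 -0.61  1.81  0.21  1.06 -0.62]
```

View pics/s22z.png

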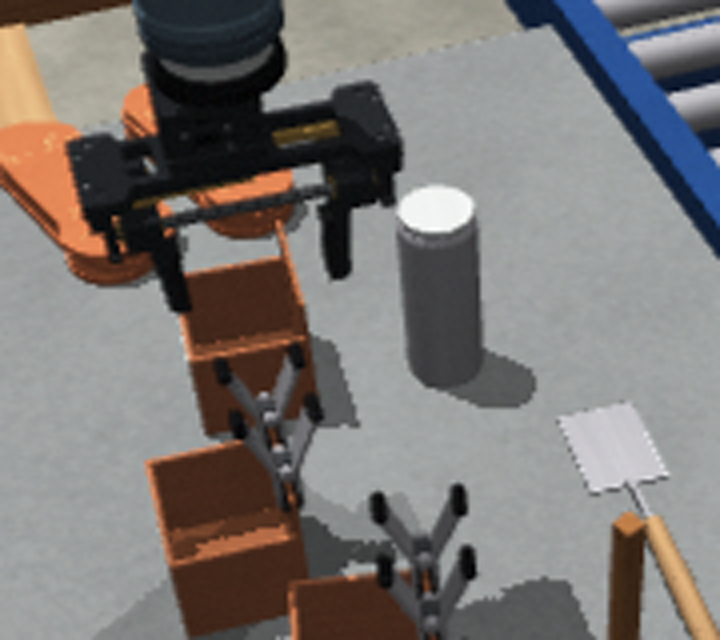

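Tin 2 done. Next clip (544.6, -358.5).

```bash
python3 -m handwheel '{"offset":[[0.5,-5.6,0],[0.5,-5.6,0],[0.5,-5.6,0],[0.5,-5.6,0],[0.5,-5.6,0],[0.5,-5.6,0],[0.6,-5.7,0],[0.5,-5.7,0],[0.6,-5.7,0],[0,0,-4],[0,0,-5],[0,0,-3]],"delta_rot":[[0,0,0],[0,0,0],[0,0,0],[0,0,0],[0,0,0],[0,0,0],[0,0,0],[0,0,0],[0,0,0.007],[0,0,0],[0,0,0],[0,0,0]],"gripper":[8.8,8.8,8.8,8.8,8.8,8.8,8.8,8.8,8.8,8.8,8.8,8.8]}' 20 |grep -E "t:|width"
python3 -m handwheel '{"offset":[[0,0,0],[0,0,0]],"delta_rot":[[0,0,0],[0,0,0]],"gripper":[8.8,8.8]}' 20 |grep -E "t:|width"
python3 s.py
python3 -c "
from h import *
snap('side','s23.png');snap('top','t23.png')"; python3 z.py s23.png s23z.png 220 200 350 360 4;python3 z.py t23.png t23z.png 90 165 290 280 4
```

```text
t: 61.4
ee_rot: [[-0.005, 0.049, 0.999], [0.003, 0.999, -0.049], [-1.0, 0.003, -0.005]]
width: 87.8
t: 61.65
ee_rot: [[0.001, 0.049, 0.999], [-0.0, 0.999, -0.049], [-1.0, -0.0, 0.001]]
width: 88.0
t 61.65 pos [ 544.  -358.9  172.3] yaw -2.81 axis [ 0.001 -0.    -1.   ] F [-0.5  0.2  0.6] w 88.0 q [ 0.76  0.65 -0.35  1.58  0.26  0.95  0.27]
```

View pics/s23z.png

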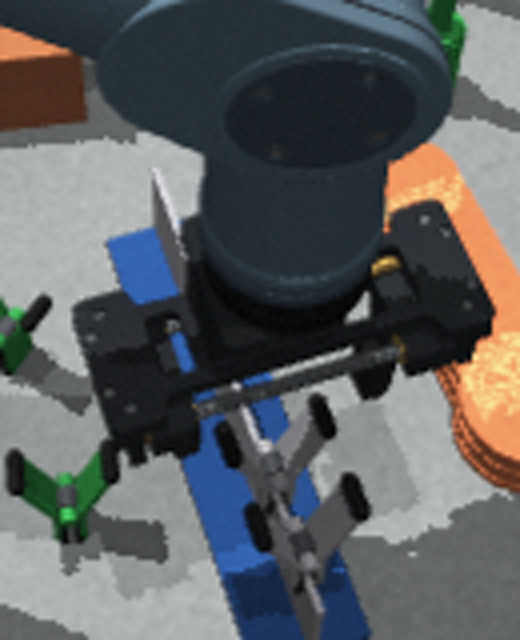

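View pics/t23z.png

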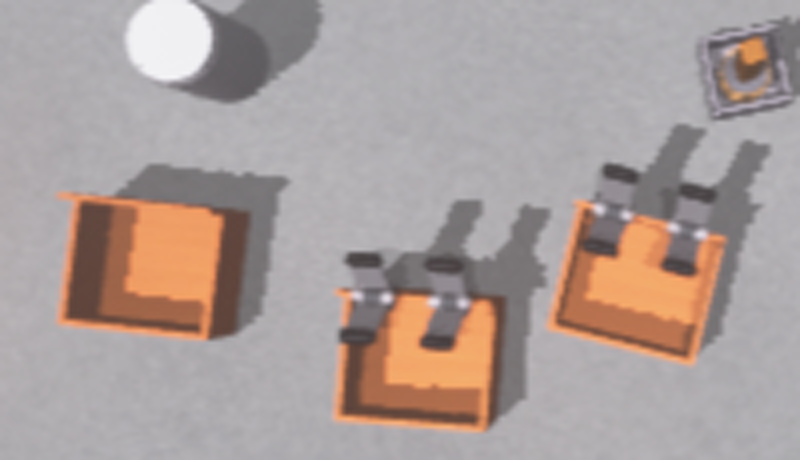

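```bash
python3 -m handwheel '{"offset":[[0,0,-2.3],[0,0,-1.4],[0,0,0],[0,0,0],[0,0,0],[0,0,0],[0,0,0],[0,0,0],[0,0,0],[0,0,0],[0,0,0]],"delta_rot":[[0,0,0],[0,0,0],[0,0,0],[0,0,0],[0,0,0],[0,0,0],[0,0,0],[0,0,0],[0,0,0],[0,0,0],[0,0,0]],"gripper":[8.8,8.8,8.8,3,3,3,3,3,3,3,3]}' 20 |grep -E "t:|width"
python3 s.py
```

```text
t: 63.12
ee_rot: [[-0.0, 0.049, 0.999], [0.0, 0.999, -0.049], [-1.0, 0.0, -0.0]]
width: 31.9
t 63.12 pos [ 543.6 -358.8  134.7] yaw -2.81 axis [-0.  0. -1.] F [-0.3  0.  -0.5] w 31.9 q [ 0.75  0.7  -0.34  1.6   0.28  0.89  0.25]
```

```bash
python3 -m handwheel '{"offset":[[0,0,1],[0,0,4],[0,0,5],[0,0,5.6],[0.2,5.8,0],[0.2,5.9,0],[0.2,5.9,0],[0.2,5.9,0],[0.2,5.9,0],[0.2,5.9,0],[0.2,5.9,0],[0.2,5.9,0]],"delta_rot":[[0,0,0],[0,0,0],[0,0,0],[0,0,0],[0,0,0],[0,0,0],[0,0,0],[0,0,0],[0,0,0],[0,0,0],[0,0,0],[0,0,0]],"gripper":[3,3,3,3,3,3,3,3,3,3,3,3]}' 20 |grep -E "t:|width"
python3 -m handwheel '{"offset":[[0.1,5.8,0],[0.1,5.8,0],[0.1,5.8,0],[0.1,5.8,0],[0.1,5.8,0],[0,0,0],[0,0,-2.5],[0,0,-2.5],[0,0,0],[0,0,0]],"delta_rot":[[0,0,-0.012],[0,0,-0.012],[0,0,-0.012],[0,0,0],[0,0,0],[0,0,0],[0,0,0],[0,0,0],[0,0,0],[0,0,0]],"gripper":[3,3,3,3,3,3,3,3,3,3]}' 20 |grep -E "t:|width"
python3 s.py
python3 -c "
from h import *
snap('side','s24.png');snap('top','t24.png')"; python3 z.py s24.png s24z.png 110 20 290 180 4
```

```text
t: 64.62
ee_rot: [[0.001, 0.049, 0.999], [-0.0, 0.999, -0.049], [-1.0, -0.0, 0.001]]
width: 31.9
t: 65.88
ee_rot: [[0.001, 0.086, 0.996], [0.001, 0.996, -0.086], [-1.0, 0.001, 0.001]]
width: 31.8
t 65.88 pos [565.2 402.1 242.2] yaw -4.92 axis [ 0.001  0.001 -1.   ] F [-1.   0.2 -0.5] w 31.8 q [-0.36  0.68 -0.53  1.39  0.36  1.16 -1.02]
```

View pics/s24z.png

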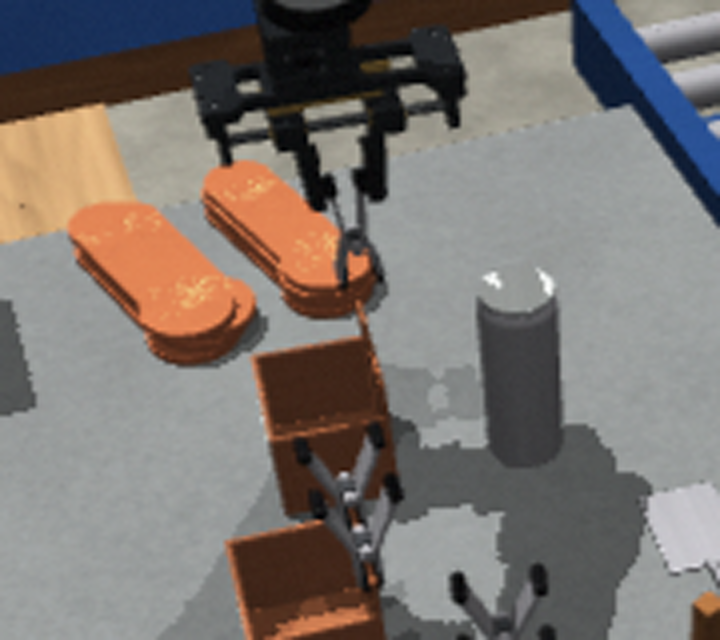

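```bash
python3 -m handwheel '{"offset":[[0,0,-2.5],[0,0,-2.2],[0,0,-1.5],[0,0,-0.7],[0,0,0],[0,0,0]],"delta_rot":[[0,0,0],[0,0,0],[0,0,0],[0,0,0],[0,0,0],[0,0,0]],"gripper":[3,3,3,3,3,3]}' 20 |grep -E "t:|width"
python3 s.py
python3 -c "
from h import *
snap('side','s25.png')"; python3 z.py s25.png s25z.png 110 20 290 180 4
```

```text
t: 66.72
ee_rot: [[0.001, 0.085, 0.996], [0.001, 0.996, -0.085], [-1.0, 0.001, 0.001]]
width: 31.4
t 66.72 pos [564.9 402.6 172.5] yaw -4.88 axis [ 0.001  0.001 -1.   ] F [ 0.6  0.7 -1.4] w 31.4 q [-0.37  0.75 -0.51  1.45  0.39  1.04 -1.04]
```

View pics/s25z.png

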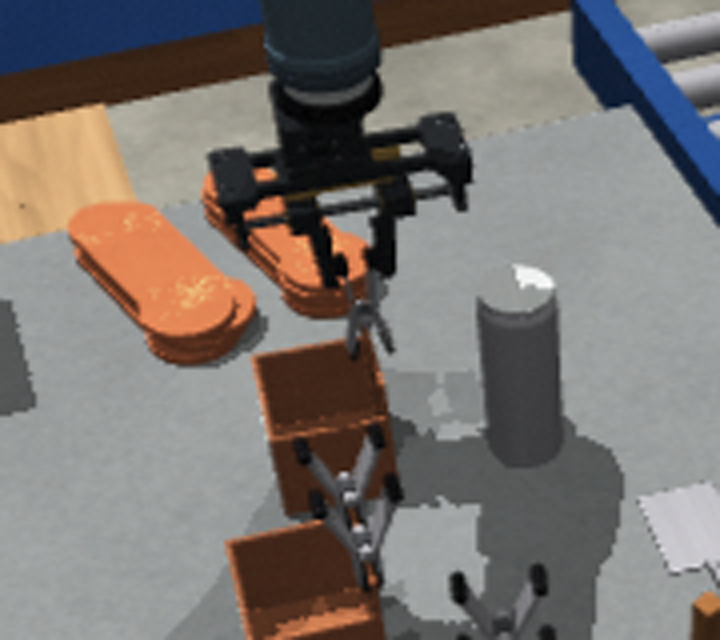

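```bash
python3 -m handwheel '{"offset":[[0,0,0],[0,0,0],[0,0,0],[0,0,0],[0,0,0],[0,0,2],[0,0,5],[0,0,5],[0,0,0]],"delta_rot":[[0,0,0],[0,0,0],[0,0,0],[0,0,0],[0,0,0],[0,0,0],[0,0,0],[0,0,0],[0,0,0]],"gripper":[7.6,7.6,7.6,7.6,7.6,7.6,7.6,7.6,7.6]}' 20 |grep -E "t:|width"
python3 s.py
python3 -c "
from h import *
snap('side','s26.png')"; python3 z.py s26.png s26z.png 110 20 290 180 4
```

```text
t: 67.9
ee_rot: [[0.008, 0.085, 0.996], [0.007, 0.996, -0.085], [-1.0, 0.007, 0.007]]
width: 75.9
t 67.9 pos [566.2 404.3 298.6] yaw -4.89 axis [ 0.008  0.007 -1.   ] F [ 0.6 -0.1 -1. ] w 75.9 q [-0.35  0.63 -0.55  1.34  0.33  1.25 -1.  ]
```

View pics/s26z.png

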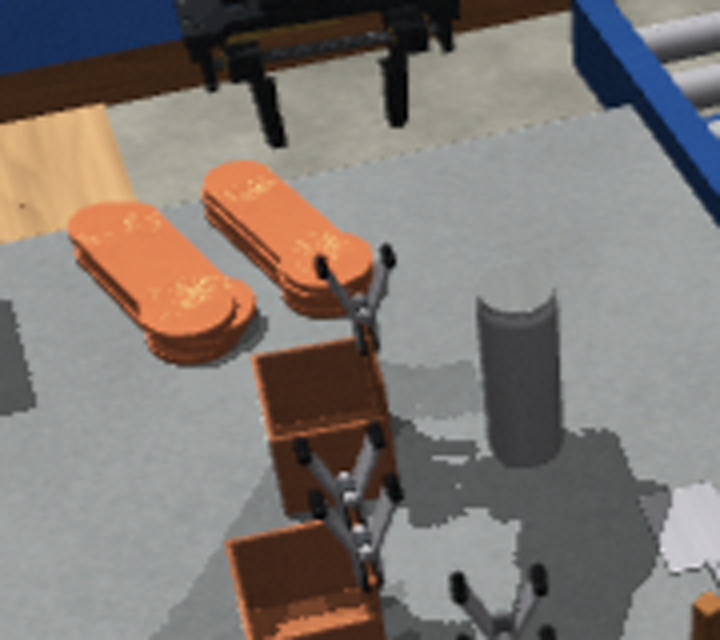

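```bash
python3 -m handwheel '{"offset":[[-0.2,-5.8,0],[-0.2,-5.8,0],[-0.2,-5.8,0],[-0.2,-5.8,0],[-0.2,-5.8,0],[-0.2,-5.8,0],[-0.2,-5.8,0],[-0.2,-5.8,0],[-0.2,-5.8,0],[-0.2,-5.8,0],[-0.1,-5.8,0],[-0.1,-5.8,0]],"delta_rot":[[0,0,0.012],[0,0,0.012],[0,0,0.012],[0,0,0],[0,0,0],[0,0,0],[0,0,0],[0,0,0],[0,0,0],[0,0,0],[0,0,0],[0,0,0]],"gripper":[8.8,8.8,8.8,8.8,8.8,8.8,8.8,8.8,8.8,8.8,8.8,8.8]}' 20 |grep -E "t:|width"
python3 -m handwheel '{"offset":[[0,-5.6,0],[0,-5.6,0],[0,0,-4],[0,0,-5],[0,0,-3],[0,0,0],[0,0,0]],"delta_rot":[[0,0,0],[0,0,0],[0,0,0],[0,0,0],[0,0,0],[0,0,0],[0,0,0]],"gripper":[8.8,8.8,8.8,8.8,8.8,8.8,8.8]}' 20 |grep -E "t:|width"
python3 s.py
python3 -c "
from h import *
snap('side','s27.png')"; python3 z.py s27.png s27z.png 210 210 350 370 4
```

```text
t: 69.45
ee_rot: [[-0.001, 0.049, 0.999], [0.001, 0.999, -0.049], [-1.0, 0.001, -0.001]]
width: 88.2
t: 70.32
ee_rot: [[0.001, 0.049, 0.999], [-0.001, 0.999, -0.049], [-1.0, -0.001, 0.001]]
width: 87.8
t 70.33 pos [ 543.2 -406.1  172.9] yaw -2.82 axis [ 0.001 -0.001 -1.   ] F [-0.   0.4  0.1] w 87.8 q [ 0.81  0.7  -0.35  1.5   0.27  0.99  0.33]
```

View pics/s27z.png

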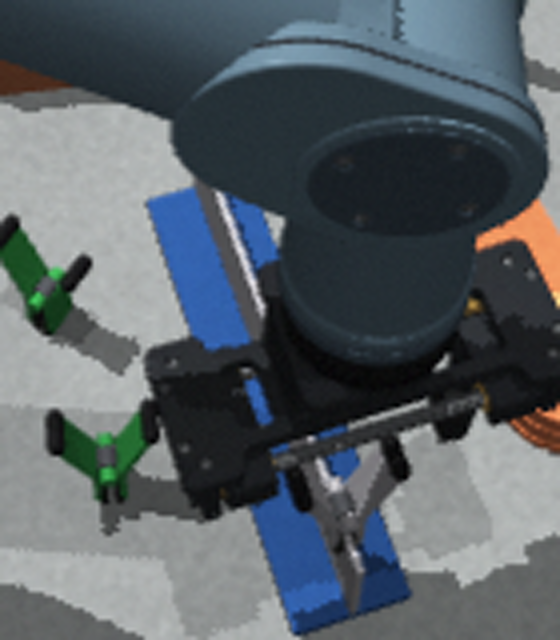

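```bash
python3 -m handwheel '{"offset":[[-0.1,0.1,-2.4],[0,0,-1.4],[0,0,0],[0,0,0],[0,0,0],[0,0,0],[0,0,0],[0,0,0],[0,0,0],[0,0,0],[0,0,0]],"delta_rot":[[0,0,0],[0,0,0],[0,0,0],[0,0,0],[0,0,0],[0,0,0],[0,0,0],[0,0,0],[0,0,0],[0,0,0],[0,0,0]],"gripper":[8.8,8.8,8.8,3,3,3,3,3,3,3,3]}' 20 |grep -E "t:|width"
python3 s.py
```

```text
t: 71.75
ee_rot: [[-0.0, 0.049, 0.999], [-0.0, 0.999, -0.049], [-1.0, -0.0, -0.0]]
width: 31.5
t 71.75 pos [ 541.6 -404.8  133.7] yaw -2.82 axis [-0. -0. -1.] F [-0.7 -0.2 -1.3] w 31.5 q [ 0.8   0.74 -0.34  1.53  0.29  0.92  0.32]
```

```bash
python3 -m handwheel '{"offset":[[0,0,1],[0,0,4],[0,0,5],[0,0,5.7],[0.2,5.8,0],[0.2,5.8,0],[0.2,5.8,0],[0.2,5.8,0],[0.2,5.8,0],[0.2,5.8,0],[0.1,5.8,0],[0.1,5.8,0]],"delta_rot":[[0,0,0],[0,0,0],[0,0,0],[0,0,0],[0,0,0],[0,0,0],[0,0,0],[0,0,0],[0,0,0],[0,0,0],[0,0,0],[0,0,0]],"gripper":[3,3,3,3,3,3,3,3,3,3,3,3]}' 20 |grep -E "t:|width"
python3 -m handwheel '{"offset":[[0.1,5.8,0],[0.1,5.8,0],[0.1,5.8,0],[0.1,5.8,0],[0.1,5.8,0],[0,0,0],[0,0,-2.5],[0,0,-2.5],[0,0,0],[0,0,0]],"delta_rot":[[0,0,-0.012],[0,0,-0.012],[0,0,-0.012],[0,0,0],[0,0,0],[0,0,0],[0,0,0],[0,0,0],[0,0,0],[0,0,0]],"gripper":[3,3,3,3,3,3,3,3,3,3]}' 20 |grep -E "t:|width"
python3 s.py
python3 -c "
from h import *
snap('side','s28.png');snap('top','t28.png')"; python3 z.py s28.png s28z.png 110 20 290 180 4
```

```text
t: 73.25
ee_rot: [[0.001, 0.049, 0.999], [-0.0, 0.999, -0.049], [-1.0, -0.0, 0.001]]
width: 31.9
t: 74.5
ee_rot: [[0.001, 0.086, 0.996], [0.001, 0.996, -0.086], [-1.0, 0.001, 0.001]]
width: 31.8
t 74.5 pos [561.2 349.  242.1] yaw -4.92 axis [ 0.001  0.001 -1.   ] F [ 0.4 -0.1  0. ] w 31.8 q [-0.27  0.63 -0.55  1.49  0.35  1.12 -0.96]
```

View pics/s28z.png

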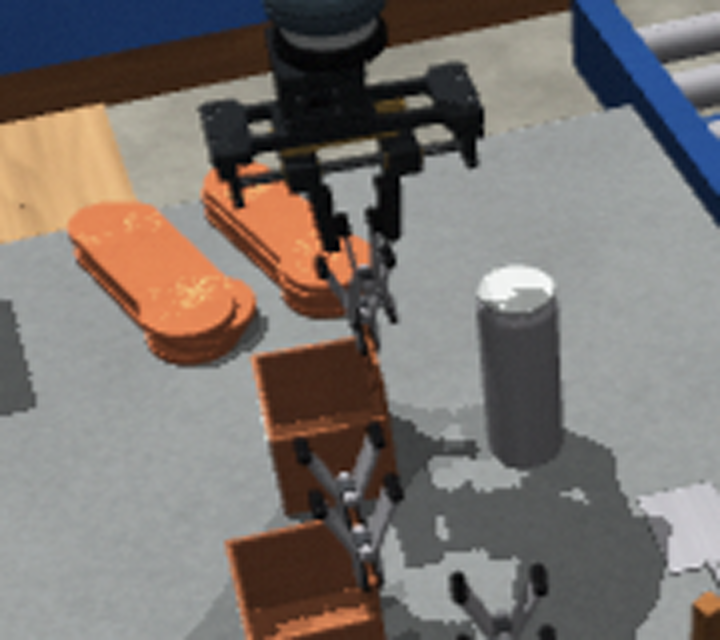

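```bash
python3 -m handwheel '{"offset":[[0,0,-2.5],[0,0,-2.2],[0,0,-1.5],[0,0,-0.8],[0,0,0],[0,0,0]],"delta_rot":[[0,0,0],[0,0,0],[0,0,0],[0,0,0],[0,0,0],[0,0,0]],"gripper":[3,3,3,3,3,3]}' 20 |grep -E "t:|width"
python3 s.py
python3 -c "
from h import *
snap('side','s29.png')"; python3 z.py s29.png s29z.png 110 20 290 180 4
```

```text
t: 75.35
ee_rot: [[0.001, 0.085, 0.996], [0.001, 0.996, -0.085], [-1.0, 0.001, 0.001]]
width: 31.6
t 75.35 pos [561.  349.6 171.6] yaw -4.88 axis [ 0.001  0.001 -1.   ] F [-0.5  0.7 -1.6] w 31.6 q [-0.28  0.7  -0.52  1.55  0.39  1.   -1.  ]
```

View pics/s29z.png

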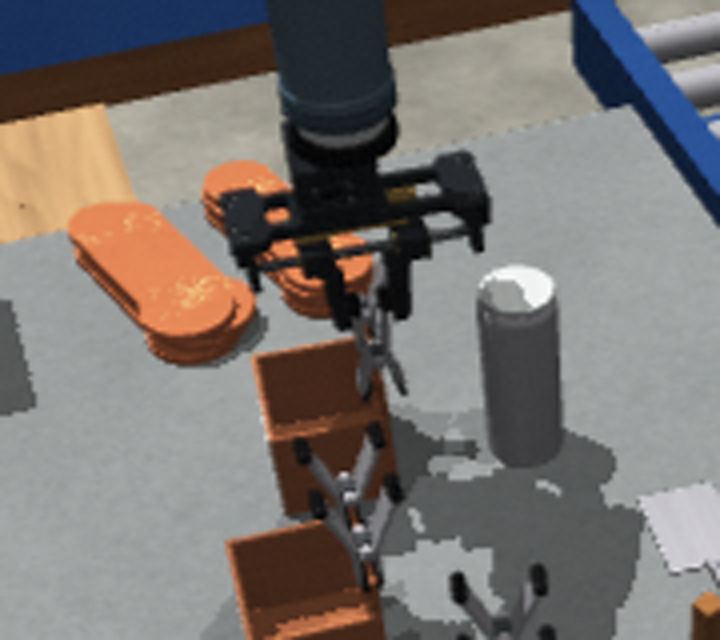

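Straddles. Release, lift, and back away to the robot side for a final look.

```bash
python3 -m handwheel '{"offset":[[0,0,0],[0,0,0],[0,0,0],[0,0,0],[0,0,0],[0,0,2],[0,0,5],[0,0,5],[0,0,0]],"delta_rot":[[0,0,0],[0,0,0],[0,0,0],[0,0,0],[0,0,0],[0,0,0],[0,0,0],[0,0,0],[0,0,0]],"gripper":[7.6,7.6,7.6,7.6,7.6,7.6,7.6,7.6,7.6]}' 20 |grep -E "t:|width"
python3 -c "
from h import *
snap('side','s30.png')"; python3 z.py s30.png s30z.png 110 20 290 180 4
python3 -m handwheel '{"offset":[[0,-5.8,0],[0,-5.8,0],[0,-5.8,0],[0,-5.8,0],[0,-5.8,0],[0,-5.8,0],[0,-5.8,0],[0,-5.8,0],[0,-5.8,0],[0,-5.8,0],[0,-5.8,0],[0,-5.8,0]],"delta_rot":[[0,0,0],[0,0,0],[0,0,0],[0,0,0],[0,0,0],[0,0,0],[0,0,0],[0,0,0],[0,0,0],[0,0,0],[0,0,0],[0,0,0]],"gripper":[7.6,7.6,7.6,7.6,7.6,7.6,7.6,7.6,7.6,7.6,7.6,7.6]}' 20 |grep -E "t:|width"
python3 -m handwheel '{"offset":[[-2,-5,0],[-2,-5,0],[-2,-5,0],[-2,-5,0],[0,0,0],[0,0,0],[0,0,0],[0,0,0]],"delta_rot":[[0,0,0],[0,0,0],[0,0,0],[0,0,0],[0,0,0],[0,0,0],[0,0,0],[0,0,0]],"gripper":[7.6,7.6,7.6,7.6,7.6,7.6,7.6,7.6]}' 20 |grep -E "t:|width"
python3 s.py
python3 -c "
from h import *
snap('side','s31.png');snap('top','t31.png')"; python3 z.py t31.png t31z.png 90 120 310 280 3.6
```

```text
t: 76.53
ee_rot: [[0.008, 0.085, 0.996], [0.006, 0.996, -0.085], [-1.0, 0.007, 0.008]]
width: 75.6
t: 78.08
ee_rot: [[-0.001, 0.085, 0.996], [0.001, 0.996, -0.085], [-1.0, 0.001, -0.001]]
width: 76.2
t: 79.08
ee_rot: [[0.0, 0.083, 0.997], [0.0, 0.997, -0.083], [-1.0, 0.0, 0.0]]
width: 75.9
t 79.08 pos [ 481.5 -545.5  290.9] yaw -4.76 axis [ 0.  0. -1.] F [-0.   0.2  0.3] w 75.9 q [ 0.99  0.67 -0.35  1.24  0.23  1.27  0.56]
```

View pics/s30z.png

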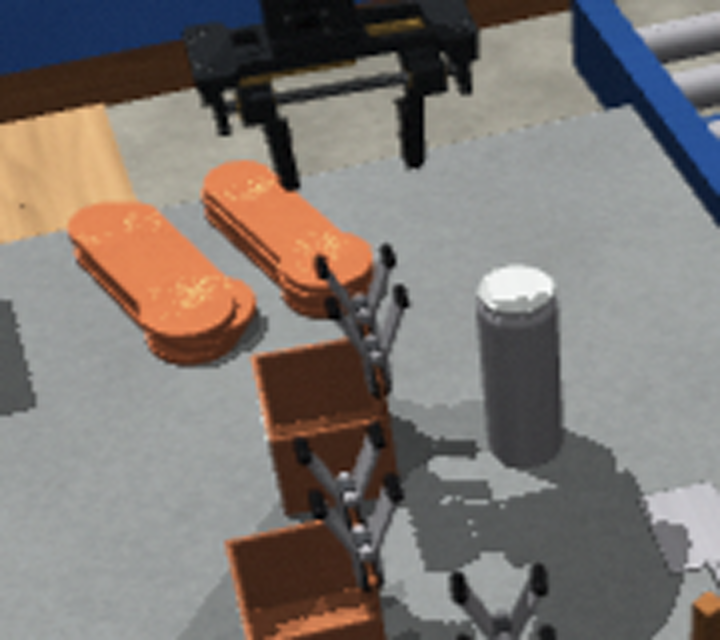

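View pics/t31z.png

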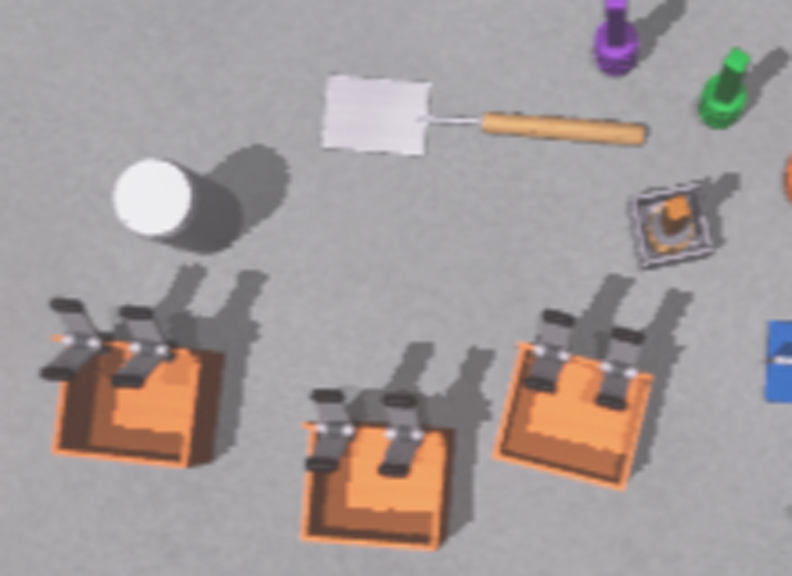

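View pics/s31.png

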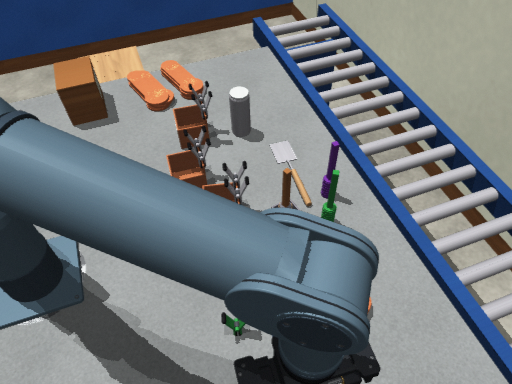

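Final view: six clips upright, two per tin, one on each half of its back wall. The brush is in its holder and the can and spatula are where they were. Handing in.

```bash
python3 -c "
from cell import env
print(env.sign_off())"
```

```text
the job is handed in; nothing more can be done
None
```

The job is done and handed in at about 79 s of the 210 s. I scrubbed all three tins left to right and stood the brush back in its holder. Each tin then got two of the six clips, one on each half of its back wall.

- **Scrubbing:** each tin had at least three full up-and-down strokes of about 70 mm, each ending on the floor with 14–16 N. In tin 1 the first fast strokes overshot and the brush slid about 8 mm up in the grip. I found the floor again, raised the grip to 50 N and repeated tin 1's strokes.
- **Knocked tin:** tin 1 was knocked about 25 mm while I was clipping tin 3. It had already been scrubbed, and I remeasured it before placing its clips.
- **Last checks:** the final pictures show all six clips upright, about 24–28 mm from the middle of the wall on tins 1 and 2; on tin 3 I judged left and right by eye. The brush stands in its holder, and the can and spatula are where they were. The soles were partly hidden by the arm in the last side view; I saw no contact with them.

No check failed or disagreed.

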